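Pack panels and paint jars for the outdoor painting class

TASK

Pack up for tomorrow's painting class: slide each painted panel upward out of the drying rack by its top edge and lower it, without dropping it, all the way down into a free slot of the open plywood panel carrier, then shut the carrier's lid fully. Stand every paint jar from the table upright in the divided crate, one to a cell. Leave the panel that is already in the carrier there, and do not disturb the brushes, tub, tape and bottle around.

Things in the scene. Friction and masses are not known exactly. Their poses are not given: they have to be found in the camera images.
- drying_rack: Wooden drying rack, fixed: base board 112 (own x) x 178 (own y) x 12 mm with two slotted rails running along own y, their tops 58 mm above the table. Four slots, 13 mm wide, at own y = -63, -21, 21 and 63 mm; a panel stands upright on the base board (12 mm above the table) in a slot, its width along own x. Origin: centre of the underside, on the table.
- carrier: Plywood panel carrier, fixed: an open case 123 (own x) x 212 (own y) x 116 mm high, walls and floor 8 mm thick, with a cleat 14 mm out on the outside of each own-y end. Its lid is hinged on the far (+x) rim. A seated panel stands on the floor, 8 mm above the table, width along own x, its top edge 8 mm below the rim. Origin: centre of the underside, on the table.
- carrier_in (a point): Centre of the carrier's inner floor, 8 mm above the table, axes as the carrier. The inner walls at -x and +x are grooved from near the top to the floor: four slots 15 mm wide at y = -63, -21, 21, 63 mm, 107 mm from groove bottom to groove bottom. The ribs between them stand 9 mm in from the walls; their pitched tops (90 to 104 mm above the table) lead a panel in.
- lid (a joint): Angle of the carrier's plywood lid in rad: 0 is shut flat on the rim, 1.57 upright, at most 1.9 leaning back to own +x. It starts open. The hinge is stiff: the lid stays where it is left and takes 2 to 4 N at its edge to move.
- lid_grip (a point): Middle of the top of the batten on the lid's outer face. Lid: 124 mm from hinge to free edge, 212 mm wide, 8 mm thick; batten 110 mm long along the free edge, 16 mm wide, centre line 109 mm from the hinge, its top 20 mm over the lid's underside. Own -x: hinge to free edge; own z: out of the outer face. Hinge axis: along the carrier's own y, at its own x = +61.5 mm, 116.5 mm above the table.
- crate: Slatted wooden crate, fixed: 166 x 166 mm, 55 mm high, walls 6 mm, a cross of 6 mm dividers 48 mm high makes 2 x 2 cells, each 74 mm square, centres at own x = +-40 mm, own y = +-40 mm; a 12 mm square post stands in each outer corner inside the crate; floor top 6 mm above the table. Origin: centre of the underside, on the table.
- panel_1: A small painted board of 9 mm plywood, primed white with abstract paint patches: 100 mm wide (own x), 9 mm thick (own y), 100 mm tall (own z), about 70 g; origin at the centre of its lower edge. Starts standing in slot 1 of the drying rack (slots counted from own -y); two or three of the four are there, the others are absent.
- panel_2: A small painted board of 9 mm plywood, primed white with abstract paint patches: 100 mm wide (own x), 9 mm thick (own y), 100 mm tall (own z), about 70 g; origin at the centre of its lower edge. Starts standing in slot 2 of the drying rack (slots counted from own -y); two or three of the four are there, the others are absent.
- panel_3: A small painted board of 9 mm plywood, primed white with abstract paint patches: 100 mm wide (own x), 9 mm thick (own y), 100 mm tall (own z), about 70 g; origin at the centre of its lower edge. Starts standing in slot 3 of the drying rack (slots counted from own -y); two or three of the four are there, the others are absent.
- panel_4: A small painted board of 9 mm plywood, primed white with abstract paint patches: 100 mm wide (own x), 9 mm thick (own y), 100 mm tall (own z), about 70 g; origin at the centre of its lower edge. Starts standing in slot 4 of the drying rack (slots counted from own -y); two or three of the four are there, the others are absent.
- packed_panel_1: A small painted board of 9 mm plywood, primed white with abstract paint patches: 100 mm wide (own x), 9 mm thick (own y), 100 mm tall (own z), about 70 g; origin at the centre of its lower edge. Packed in the carrier already, in the slot at own y = -21 mm (second slot from -y); only one of packed_panel_1 and 2 is there, the other is absent. It stays there.
- packed_panel_2: A small painted board of 9 mm plywood, primed white with abstract paint patches: 100 mm wide (own x), 9 mm thick (own y), 100 mm tall (own z), about 70 g; origin at the centre of its lower edge. Packed in the carrier already, in the slot at own y = 63 mm (last slot); only one of packed_panel_1 and 2 is there, the other is absent. It stays there.
- jar_1: A round paint jar with white screw lid: 54 mm diameter, 90 mm tall, the top 20 mm is its lid of 53 mm diameter, about 160 g, weight low as it is half full; origin at the centre of its underside. Starts upright on the table on the robot's side of rack, carrier and crate; three or all of the four are there, the other is absent.
- jar_2: A round paint jar with white screw lid: 54 mm diameter, 90 mm tall, the top 20 mm is its lid of 53 mm diameter, about 160 g, weight low as it is half full; origin at the centre of its underside. Starts upright on the table on the robot's side of rack, carrier and crate; three or all of the four are there, the other is absent.
- jar_3: A round paint jar with white screw lid: 54 mm diameter, 90 mm tall, the top 20 mm is its lid of 53 mm diameter, about 160 g, weight low as it is half full; origin at the centre of its underside. Starts upright on the table on the robot's side of rack, carrier and crate; three or all of the four are there, the other is absent.
- jar_4: A round paint jar with white screw lid: 54 mm diameter, 90 mm tall, the top 20 mm is its lid of 53 mm diameter, about 160 g, weight low as it is half full; origin at the centre of its underside. Starts upright on the table on the robot's side of rack, carrier and crate; three or all of the four are there, the other is absent.
- brush_pot: Black plastic pot, 68 mm diameter, 100 mm tall, with brushes standing up to 200 mm; origin at the underside. Not part of the job, stays where it is.
- brush_jar: Glass jar, 74 mm diameter, 110 mm tall, with brushes standing up to 200 mm; origin at the underside. Not part of the job, stays where it is.
- gesso_tub: White lidded tub of primer, 98 mm diameter, 90 mm tall; origin at the underside. Not part of the job, stays where it is.
- tape_roll: Roll of masking tape lying flat, 76 mm diameter, 24 mm tall; origin at the underside. Not part of the job, stays where it is.
- flat_brush: Flat brush, 160 mm long, 30 mm wide, 22 mm high, lying on the table; origin at the underside. Not part of the job, stays where it is.
- medium_bottle: White bottle of painting medium, 60 mm diameter, 140 mm tall; origin at the underside. Not part of the job, stays where it is.

How it is judged:
By the outcome, as a careful person would: the job done as asked, in the order asked, and still so for the second after the job is handed in, with the robot touching nothing.
Of panel_1, panel_2, panel_3, panel_4 only 2 to 3 are there at a start; the rules pass over those that are not, and their reading is None.
Of packed_panel_1, packed_panel_2 only 1 to 1 are there at a start; the rules pass over those that are not, and their reading is None.
Of jar_1, jar_2, jar_3, jar_4 only 3 to 4 are there at a start; the rules pass over those that are not, and their reading is None.
At some moment in a run one of jar_1, jar_2, jar_3, jar_4 may be knocked a few centimetres aside while the robot is not near it.
It also fails if it takes over 210 s, if anything falls off the work surface, if the arm or the gripper's body presses on something with over 40 N, if the wrist force passes 120 N, or if a joint passes its speed limit or range.

ROBOT

A 6-joint arm with a two-finger parallel gripper is mounted at the origin on the work surface. World frame = base frame: x ahead of the robot, y to its left, z up, the work surface at z = 0. Lengths are in mm, angles in rad, forces in N, time in s.
With the tool pointing down it reaches from about 325 to 900 mm from the base axis. Payload 3.5 kg.
Tool frame: the origin (TCP) lies on the mounting face of the last link; the fingertips stand 173 mm ahead of it and the grasp point (between the pads) lies 155 mm ahead of it; x points along the fingers, y is the direction in which the jaws open and shut, and the axes are right-handed (so a half turn about x gives the same grasp; the last joint's range is limited). The gripper opens to 85 mm and grips with 20 to 120 N. Pads are 22 mm wide; open, the fingers measure 114 mm over their backs; the gripper's body (76 mm by 85 mm) begins 54 mm behind the grasp point. The pads swing forward as they close: fully open they stand 13 mm farther back than shut.
Start: joints at [-0.103, 0.276, -0.026, 1.268, 0, 1.467], TCP at [624.998, -0.01, 404.713] pointing down, gripper open.
Joint ranges: [-3.12, 3.12], [-0.85, 1.88], [-1.08, 1.24], [-1.95, 2.15], [-1.57, 1.53], [-3.14, 3.14]. Speed limits (rad/s): [2.57, 2.57, 3.14, 3.14, 3.14, 3.14].

INTERFACE

Orientations are given as a unit quaternion [w, x, y, z].
In Python, from cell import r gives the robot as it stands.
- The arm moves only by the tool apply_moves, never from a script. Its arguments are lists of equal length, an entry for each row: "delta_pos": the shift along the world's x, y, z in mm, a list of three; "twist": the turn about the world's z in degrees; "claw": the opening, from 0 (shut) to 1 (fully open). In form: {"delta_pos": [[tx, ty, tz], ...], "twist": [twist, ...], "claw": [claw, ...]}. A call has 1 to 10 rows; each row shifts and turns the pose as measured when the row begins; what a row does not reach is not made up. A row lasts 1/10 s, in which the tool goes at most 50 mm and 8.59 degrees, less where a joint would pass 70% of its speed; a pose out of reach is approached as far as the arm can. A call is refused whole if a number of a shift passes 50 or a number of a turn 8.59, either way. A call with a gripper value outside its range is refused whole. The fingers move at their own pace and stop on an object; "newtons" is the grip in N (left out, the last holds). Time passes only in rows, so rows that do not move let the fingers close. It gives the time, the measured TCP pose, the force and the opening at its end, in the units of the state.
- r.observe(): the state, without advancing time (a new reading comes with each control period).
- r.get_image(name): name is "scene" or "side" or "wrist"; returns the picture (480x640x3 uint8, red, green, blue); there is no depth.
- r.camera_model(name): a dict with "intrinsics" (3x3 intrinsics, pixels), "k1" (the pictures are not rectified: a ray, as slopes to the right and down, at radius r is drawn at 1 + k1 r^2 times it, then the intrinsics apply), "world_to_cam" (4x4, takes a point from world to camera coordinates). Camera axes: x right, y up, looking along -z (the intrinsics and any distortion apply to the point x, -y, -z); pixel columns grow to the right and rows downward; lengths in mm; the calibration is good to about 2 mm. A picture is of the moment at which its call begins: read the wrist's pose just before it. camera_model takes no time and is no camera call; for the wrist camera it gives the pose at the moment of the call.
- r.job_done(): hands the job in, once; it reports no verdict.
Trained networks look in the newest picture that a camera, given by its name, has taken for a name from the list of things; names that differ only in an ending like _2 or _b are one class to them, and where a whole thing is asked for, a point or a joint stands for the part that bears it (a point fixed in the world has none). Each returns a list of dicts, best first, with "confidence" (0 to 1); they miss things now and then, are a little off and sometimes report something else, mostly with a low value. They report only what shows in the picture. A call takes as long as a camera call.
- r.look_for(camera, query): "centre" ([column, row] in pixels, amid what is visible of it).
- r.regions_of(camera, query): "pixels" (480x640 bool, what is visible of it) and "centre" ([column, row] in pixels, amid what is visible of it).
- r.mark_of(camera, query): "centre" ([column, row] in pixels: a listed point, or the origin of a listed thing).
The state is a dict: "clock": time; "joints": joint angles; "dq": joint speeds; "tau": joint torques, N m; "tool_pos": TCP position; "tool_rot": TCP orientation; "wrist_force": force on the tool from outside, world axes, zero at the start; "ft_torque": the same for the moment, N m; "finger_gap": finger opening in mm.
Only numpy, scipy, OpenCV 4.12 (cv2) and the standard library are available. Lean on these libraries where they do the work, as an engineer would, in place of code of your own. Each camera call takes 0.05 s, during which the arm holds its last target.

## Working session

There is one attempt and no reset: what is moved stays moved. The work goes in short steps, Python scripts to look and compute and a tool call to move; the robot and the scene stay as the last step left them, time stands still between calls to the robot, and variables do not carry over. Pictures are saved under pics/ and viewed, and the job is handed in when it is done.

Besides the shell and the picture viewer there is one more tool, called after "Request:" in YAML: its name, and indented under it one key for each argument. apply_moves: Moves the arm, as the interface text tells. Its arguments: {"type":"object","properties":{"delta_pos":{"type":"array","items":{"type":"array","items":{"type":"number"}}},"twist":{"type":"array","items":{"type":"number"}},"claw":{"type":"array","items":{"type":"number"}},"newtons":{"type":"number"}},"required":["delta_pos","twist","claw"]}

```bash
ls; mkdir -p pics; cat > h.py <<'E'
import numpy as np, cv2
from cell import r
def save(name,fn):
    im=r.get_image(name); cv2.imwrite('pics/'+fn,cv2.cvtColor(im,cv2.COLOR_RGB2BGR)); return im
E
python3 - <<'E'
from h import *
print(r.observe())
for n in ['scene','side','wrist']:
    save(n,n+'0.png'); m=r.camera_model(n); print(n,m)
E
```

```text
pics
{'clock': 0.0, 'joints': array([-1.03396982e-01,  2.77149200e-01, -2.79177868e-02,  1.26794444e+00,
       -1.39638785e-05,  1.46741049e+00]), 'dq': array([-0.00035952,  0.00026877,  0.0006401 , -0.00105995, -0.00123736,
        0.00187175]), 'tau': array([-1.23772923e-03, -4.45513523e+01,  2.95201170e+01,  1.64704624e-02,
       -2.18722530e-04, -1.59438730e-05]), 'tool_pos': array([6.24607692e+02, 3.09834191e-02, 4.03531788e+02]), 'tool_rot': array([ 0.49939205,  0.49950498,  0.50060177, -0.50049997]), 'wrist_force': array([ 0.6030049 , -0.63758691, -0.31413021]), 'ft_torque': array([ 0.06654389, -0.00341993,  0.01926914]), 'finger_gap': 85.3286892212953}
scene {'intrinsics': array([[598.81238583,   0.        , 306.81962233],
       [  0.        , 598.81238583, 236.51896854],
       [  0.        ,   0.        ,   1.        ]]), 'k1': 0.039795288769439385, 'world_to_cam': array([[-7.43557253e-01,  6.68671968e-01,  6.41298971e-04,
         4.06255818e+02],
       [-5.80607310e-01, -6.46105282e-01,  4.95422159e-01,
         2.85423193e+02],
       [ 3.31689256e-01,  3.68002396e-0
[... 555 characters left out ...]
929e-01,  6.41691517e-01,
        -1.29888632e+03],
       [ 0.00000000e+00,  0.00000000e+00,  0.00000000e+00,
         1.00000000e+00]])}
wrist {'intrinsics': array([[340.8198546 ,   0.        , 317.84487619],
       [  0.        , 340.8198546 , 242.90761148],
       [  0.        ,   0.        ,   1.        ]]), 'k1': -0.04212243932363773, 'world_to_cam': array([[ 9.99996452e-01, -7.04488265e-05, -2.66306656e-03,
        -6.23508316e+02],
       [-6.92557256e-04,  9.58404433e-01, -2.85412793e-01,
         3.65400815e+01],
       [ 2.57240179e-03,  2.85413625e-01,  9.58400984e-01,
        -3.80190297e+02],
       [ 0.00000000e+00,  0.00000000e+00,  0.00000000e+00,
         1.00000000e+00]])}
```

```bash
cat >> h.py <<'E'
def ray(m,px):
    K=m['intrinsics'];d=np.array([m['k1'],0,0,0.])
    u=cv2.undistortPoints(np.array([[px]],float),K,d)[0,0]
    W=m['world_to_cam'];R=W[:3,:3];o=-R.T@W[:3,3]
    v=R.T@np.array([u[0],-u[1],-1.]);return o,v/np.linalg.norm(v)
def tri(rays):
    A=np.zeros((3,3));b=np.zeros(3)
    for o,v in rays:
        P=np.eye(3)-np.outer(v,v);A+=P;b+=P@o
    p=np.linalg.solve(A,b)
    return p,[np.linalg.norm((np.eye(3)-np.outer(v,v))@(p-o)) for o,v in rays]
def atz(m,px,z):
    o,v=ray(m,px);return o+v*(z-o[2])/v[2]
def proj(m,p):
    W=m['world_to_cam'];c=W[:3,:3]@np.asarray(p,float)+W[:3,3]
    q=np.array([c[0],-c[1],-c[2]])
    return cv2.projectPoints(q.reshape(1,1,3),np.zeros(3),np.zeros(3),m['intrinsics'],np.array([m['k1'],0,0,0.]))[0][0,0]
E
python3 - <<'E'
from h import *
np.set_printoptions(precision=1,suppress=True)
for n in ['scene','side']:
    m=r.camera_model(n)
    for q,z in [('drying_rack',0),('carrier',0),('carrier_in',8),('crate',0),('panel_1',12),('packed_panel_1',8),('jar_1',0),('lid_grip',200),('tape_roll',0),('flat_brush',0),('medium_bottle',0),('brush_pot',0),('brush_jar',0),('gesso_tub',0)]:
        for d in r.mark_of(n,q): 
            if d['confidence']>.3: print(n,q,np.array(d['centre']),round(d['confidence'],2),atz(m,d['centre'],z))
print(r.observe()['clock'])
E
```

```text
scene drying_rack [243.9 174.5] 0.91 [ 519.3 -288.4    0. ]
scene carrier [261.  236.1] 0.72 [ 609.2 -107.4    0. ]
scene carrier [301.8 254.8] 0.56 [567.1   4.    0. ]
scene carrier_in [294.1 256.4] 0.69 [587.4  -2.4   8. ]
scene carrier_in [317.3 193.8] 0.57 [ 416. -103.    8.]
scene crate [395.5 326.2] 0.78 [529.2 296.4   0. ]
scene panel_1 [261.4 187.7] 0.85 [ 516.3 -215.9   12. ]
scene panel_1 [242.9 170.2] 0.69 [ 516.9 -294.    12. ]
scene panel_1 [250.3 177.2] 0.57 [ 516.6 -262.5   12. ]
scene panel_1 [186.9 140.6] 0.35 [ 569.7 -478.4   12. ]
scene packed_panel_1 [309.1 274.9] 0.68 [594.   61.4   8. ]
scene jar_1 [314.8 194.7] 0.95 [ 419.2 -109.2    0. ]
scene jar_1 [369.3 251.4] 0.83 [432.6 111.7  -0. ]
scene jar_1 [295.2 152.4] 0.62 [ 364.3 -251.3   -0. ]
scene jar_1 [433.4 273.5] 0.6 [358.1 262.7   0. ]
scene lid_grip [260.  235.6] 0.92 [673.4 -13.2 200. ]
scene tape_roll [465.6 316.7] 0.88 [386.9 391.3  -0. ]
scene tape_roll [369.4 251. ] 0.44 [431.6 111.    0. ]
scene flat_brush [188.5 142.6] 0.87 [ 566.4 -478.8    0. ]
scene flat_brush [430.2 272.9] 0.63 [362.8 256.3   0
[... 1073 characters left out ...]
 [212.9 241.9] 0.84 [362.7 248.2   0. ]
side jar_1 [249.7 258.3] 0.75 [423.9 119.5   0. ]
side jar_1 [288. 308.] 0.73 [ 419.6 -112.5    0. ]
side lid_grip [349.5 190.3] 0.79 [700.9  13.9 200. ]
side tape_roll [204.1 217.7] 0.73 [388.3 376.5   0. ]
side tape_roll [316.4 259.1] 0.69 [587.5   9.8   0. ]
side flat_brush [419.  377.3] 0.59 [ 567.  -470.8    0. ]
side medium_bottle [233.1 186.4] 0.6 [546.2 488.    0. ]
side medium_bottle [407.  267.2] 0.53 [ 788.6 -162.     0. ]
side brush_pot [251.3 257.3] 0.45 [429.9 120.9   0. ]
side brush_jar [406.  263.8] 0.68 [ 795.5 -149.3    0. ]
side brush_jar [317.9 260.5] 0.4 [587.9   2.3   0. ]
side gesso_tub [371.  232.8] 0.79 [796.   20.1   0. ]
1.55
```

Request:
apply_moves:
  delta_pos:
    - [-20,-10,40]
    - [-30,-30,40]
    - [-30,-40,0]
    - [-20,-40,0]
    - [0,-40,0]
    - [0,-20,0]
    - [0,0,0]
    - [0,0,0]
    - [0,0,0]
    - [0,0,0]
  twist: [0,8.5,8.5,8.5,8.5,8.5,8.5,8.5,8.5,8.5]
  claw: [0.35,0.35,0.35,0.35,0.35,0.35,0.35,0.35,0.35,0.35]
  newtons: 40

```text
clock: 2.55
tool_pos: [524.7, -180.8, 485.4]
tool_rot: [0.705, 0.079, 0.7, -0.082]
wrist_force: [0.3, 0.5, 0.6]
finger_gap: 30.0
```

```bash
python3 - <<'E'
from h import *
np.set_printoptions(precision=2,suppress=True)
o=r.observe();print(o['joints'],o['tool_pos'],o['finger_gap'])
from scipy.spatial.transform import Rotation as Ro
q=o['tool_rot'];print(Ro.from_quat([q[1],q[2],q[3],q[0]]).as_matrix())
save('wrist','w1.png')
E
```

```text
[-0.45  0.12 -0.05  1.39 -0.   -0.22] [ 524.68 -180.8   485.45] 30.025224071120935
[[ 0.01  0.23  0.97]
 [-0.    0.97 -0.23]
 [-1.   -0.    0.01]]
```

Request:
apply_moves:
  delta_pos:
    - [-30,45,0]
    - [-30,45,0]
    - [0,10,0]
    - [0,0,0]
  twist: [8.5,4.7,0,0]
  claw: [0.35,0.35,0.35,0.35]

```text
clock: 3.0
tool_pos: [465.8, -83.1, 484.3]
tool_rot: [0.71, 0.001, 0.704, -0.003]
wrist_force: [-0.1, -0.7, 0.4]
finger_gap: 29.9
```

```bash
cat > v.py <<'E'
from h import *
import sys,pickle
# view tag crop x0 y0 x1 y1 scale
def snap(tag):
    m=r.camera_model('wrist'); im=r.get_image('wrist')
    cv2.imwrite(f'pics/{tag}.png',cv2.cvtColor(im,cv2.COLOR_RGB2BGR)); pickle.dump(m,open(f'pics/{tag}.pkl','wb')); return m,im
def crop(tag,x0,y0,x1,y1,out):
    im=cv2.imread(f'pics/{tag}.png')[y0:y1,x0:x1]; s=min(800/(x1-x0),600/(y1-y0)); 
    cv2.imwrite(f'pics/{out}.png',cv2.resize(im,None,fx=s,fy=s,interpolation=cv2.INTER_CUBIC)); return s
E
python3 - <<'E'
from v import *
np.set_printoptions(precision=2,suppress=True)
print(r.observe()['tool_pos'],r.observe()['joints'])
snap('w2')
E
```

```text
[465.8  -83.06 484.26] [-0.31 -0.03 -0.21  1.38 -0.   -0.31]
```

Request:
apply_moves:
  delta_pos:
    - [45,0,0]
    - [45,-20,0]
    - [15,-5,0]
    - [0,0,0]
    - [0,0,0]
  twist: [0,0,0,0,0]
  claw: [0.35,0.35,0.35,0.35,0.35]

```text
clock: 3.55
tool_pos: [576.3, -113.5, 482.6]
tool_rot: [0.709, 0.004, 0.705, -0.008]
wrist_force: [-0.7, -0.4, 0.4]
finger_gap: 30.0
```

```bash
python3 - <<'E'
from v import *
snap('w3')
crop('w2',80,180,260,320,'c2');crop('w3',20,60,340,300,'c3')
E
python3 - <<'E'
from v import *
print(crop('w3',90,90,270,220,'c3a'));print(crop('w3',300,120,560,300,'c3b'))
E
```

```text
4.444444444444445
3.076923076923077
```

```bash
python3 - <<'E'
from v import *
print(crop('w2',280,210,520,370,'c2b'))
import pickle
np.set_printoptions(precision=1,suppress=True)
m2=pickle.load(open('pics/w2.pkl','rb'));m3=pickle.load(open('pics/w3.pkl','rb'))
A=np.array([[121,180],[152,178],[198,546],[230,544],[277,172],[308,167],[354,540],[386,539],[447,158],[479,155],[508,530],[538,530]])/ (600/140)+[80,180]
B=np.array([[128,94],[163,94],[206,548],[243,548],[308,82],[346,82],[386,538],[421,538],[500,60],[543,59],[560,522],[596,521]])/4.4444+[90,90]
for a,b in zip(A,B):
    p,e=tri([ray(m2,a),ray(m3,b)]);print(p,np.array(e),atz(m2,a,112)[:2],atz(m3,b,112)[:2])
C=np.array([[118,72],[775,140],[690,495],[82,448],[748,165],[664,471],[107,425]])/3.0769+[300,120]
print([atz(m3,c,116)[:2] for c in C])
print([atz(m3,np.array(c)/3.0769+[300,120],108)[:2] for c in [(612,158),(640,160),(550,442),(576,445)]])
E
```

```text
3.3333333333333335
[ 473.  -301.6  113.6] [0. 0.] [ 473.4 -302.7] [ 472.8 -302.5]
[ 473.1 -295.1  111.4] [0. 0.] [ 472.9 -294.7] [ 473.1 -294.8]
[ 572.1 -300.6  112.7] [0.4 0.4] [ 572.5 -300.7] [ 572.2 -301.4]
[ 572.8 -293.3  110.2] [0.3 0.3] [ 571.8 -291.9] [ 572.4 -292.6]
[ 471.7 -263.   112. ] [0.2 0.2] [ 471.7 -263.3] [ 471.8 -262.8]
[ 471.5 -256.8  108. ] [0.6 0.6] [ 470.5 -255.4] [ 472.  -254.5]
[ 570.8 -258.7  111.4] [0.1 0.1] [ 570.5 -258.3] [ 570.7 -258.6]
[ 571.3 -251.1  109.8] [0.3 0.3] [ 570.2 -249.7] [ 570.8 -250.5]
[ 468.6 -221.1  111.8] [0. 0.] [ 468.6 -221. ] [ 468.6 -221. ]
[ 468.3 -212.9  110.5] [0.7 0.7] [ 467.9 -213.1] [ 468.7 -211.8]
[ 567.9 -217.8  111. ] [0.4 0.4] [ 567.5 -217. ] [ 567.7 -217.8]
[ 567.8 -209.5  111.4] [0.2 0.2] [ 567.5 -209.1] [ 567.6 -209.5]
[array([507.3, -94. ]), array([529.8, 115.6]), array([651.7, 107. ]), array([ 630.6, -106.2]), array([537.6, 108. ]), array([642.5,  96.2]), array([622.5, -97.7])]
[array([535.9,  67.2]), array([536.6,  76.6]), array([634. ,  58.4]), array([635.3,  67.8])]
```

```bash
cat >> h.py <<'E'
from scipy.spatial.transform import Rotation as Ro
def st(tgt=None,yaw=None,grasp=True):
    o=r.observe();q=o['tool_rot'];R=Ro.from_quat([q[1],q[2],q[3],q[0]]).as_matrix()
    g=o['tool_pos']+155*R[:,0]
    jy=np.degrees(np.arctan2(-R[0,1],R[1,1]))  # yaw of jaw axis relative to world y
    print('t',round(o['clock'],2),'grasp',g.round(1),'jawyaw',round(jy,2),'tilt',R[:2,0].round(4),'F',o['wrist_force'].round(1),'gap',round(o['finger_gap'],1))
    if tgt is not None: print('delta',(np.array(tgt)-g).round(1),'twist',None if yaw is None else round(yaw-jy,2))
    return o
E
python3 - <<'E'
from v import *
import pickle
m2=pickle.load(open('pics/w2.pkl','rb'))
for c in [(97,145),(747,208)]: print(atz(m2,np.array(c)/3.3333+[280,210],116))
st((518.2,-215,102),2)
E
```

```text
[507.58848295 -92.71923646 116.        ]
[530.17551664 116.41020942 116.        ]
t 3.6 grasp [ 577.  -114.2  327.5] jawyaw -0.93 tilt [ 0.0066 -0.005 ] F [ 0.2 -0.8  0.9] gap 29.7
delta [ -58.8 -100.8 -225.5] twist 2.93
```

Request:
apply_moves:
  delta_pos:
    - [-20,-35,0]
    - [-20,-35,-30]
    - [-18,-30,-45]
    - [0,0,-45]
    - [0,0,-40]
    - [0,0,0]
    - [0,0,0]
  twist: [1,1,1,0,0,0,0]
  claw: [0.3,0.3,0.3,0.3,0.3,0.3,0.3]

```text
clock: 4.3
tool_pos: [511.9, -213.5, 327.1]
tool_rot: [0.712, -0.016, 0.702, 0.009]
wrist_force: [0.7, -0.2, -0.0]
finger_gap: 26.2
```

```bash
python3 - <<'E'
from v import *
st((518.2,-215,102),2)
snap('w4')
E
```

```text
t 4.3 grasp [ 514.2 -214.9  172.1] jawyaw 1.98 tilt [ 0.0149 -0.0093] F [ 0.7 -0.2 -0. ] gap 26.2
delta [  4.   -0.1 -70.1] twist 0.02
```

Request:
apply_moves:
  delta_pos:
    - [2,0,-25]
    - [2,0,-25]
    - [0,0,-18]
    - [0,0,-2]
    - [0,0,0]
    - [0,0,0]
    - [0,0,0]
    - [0,0,0]
    - [0,0,0]
  twist: [0,0,0,0,0,0,0,0,0]
  claw: [0.3,0.3,0.3,0.3,0.3,0,0,0,0]
  newtons: 40

```text
clock: 5.25
tool_pos: [524.2, -214.8, 275.5]
tool_rot: [0.722, -0.022, 0.692, 0.005]
wrist_force: [-0.2, 1.3, -1.3]
finger_gap: 8.0
```

```bash
python3 - <<'E'
from v import *
st((518.2,-215,102),2)
E
```

```text
t 5.25 grasp [ 530.8 -218.2  120.6] jawyaw 2.16 tilt [ 0.0425 -0.0219] F [-0.2  1.3 -1.3] gap 8.0
delta [-12.6   3.2 -18.6] twist -0.16
```

```bash
python3 - <<'E'
from v import *
print(st((518.2,-215,102),2)['dq'])
snap('w5')
print(st()['joints'])
r.get_image('scene');save('side','s5.png')
print(st()['joints'])
E
```

```text
t 5.25 grasp [ 530.8 -218.2  120.6] jawyaw 2.16 tilt [ 0.0425 -0.0219] F [-0.2  1.3 -1.3] gap 8.0
delta [-12.6   3.2 -18.6] twist -0.16
[ 0.00083677 -0.00449186  0.00426456  0.00427326  0.00064757  0.00028412]
t 5.3 grasp [ 530.8 -218.3  120.6] jawyaw 2.16 tilt [ 0.0427 -0.022 ] F [ 0.2  1.7 -0.2] gap 7.6
[-0.50336572  0.25730771 -0.34225936  0.923249    0.00134509 -0.54155724]
t 5.4 grasp [ 530.8 -218.3  120.5] jawyaw 2.16 tilt [ 0.0426 -0.0218] F [0.2 2.  1.3] gap 7.6
[-0.50346011  0.25761528 -0.34228931  0.92302967  0.00150359 -0.54155171]
```

Request:
apply_moves:
  delta_pos:
    - [0,0,0]
    - [0,0,0]
    - [0,0,0]
  twist: [0,0,0]
  claw: [0.3,0.3,0.3]

```text
clock: 5.7
tool_pos: [524.8, -215.8, 275.9]
tool_rot: [0.722, -0.022, 0.691, 0.004]
wrist_force: [-1.3, -0.3, -0.3]
finger_gap: 25.4
```

```bash
python3 - <<'E'
from v import *
st()
E
```

```text
t 5.7 grasp [ 531.6 -219.6  121.1] jawyaw 2.14 tilt [ 0.0439 -0.0246] F [-1.3 -0.3 -0.3] gap 25.4
```

Request:
apply_moves:
  delta_pos:
    - [0,0,40]
  twist: [0]
  claw: [0.3]

```text
clock: 5.8
tool_pos: [522.2, -214.5, 310.8]
tool_rot: [0.718, -0.02, 0.695, 0.006]
wrist_force: [0.0, 0.4, 0.6]
finger_gap: 25.5
```

```bash
python3 - <<'E'
from v import *
st();r.get_image('side');st()
r.get_image('side');st()
E
```

```text
t 5.8 grasp [ 527.3 -217.5  155.9] jawyaw 2.14 tilt [ 0.0331 -0.0191] F [0.  0.4 0.6] gap 25.5
t 5.85 grasp [ 533.2 -220.6  166.2] jawyaw 2.13 tilt [ 0.0478 -0.0272] F [ 1.1 -0.8  5.2] gap 25.8
t 5.9 grasp [ 534.9 -221.6  166. ] jawyaw 2.12 tilt [ 0.0519 -0.0294] F [ 1.2 -0.5  0.9] gap 25.6
```

```bash
python3 - <<'E'
from v import *
for i in range(3): r.get_image('side');print(st()['dq'].round(3))
E
```

```text
t 5.95 grasp [ 534.  -221.   164.2] jawyaw 2.12 tilt [ 0.0498 -0.0282] F [-0.3  0.5 -0.1] gap 25.7
[ 0.001  0.023 -0.049 -0.005  0.    -0.   ]
t 6.0 grasp [ 532.8 -220.3  162.6] jawyaw 2.13 tilt [ 0.0469 -0.0266] F [-0.4 -0.1 -0.1] gap 25.4
[-0.     0.019 -0.04   0.003  0.001 -0.   ]
t 6.05 grasp [ 531.8 -219.8  161.4] jawyaw 2.13 tilt [ 0.0446 -0.0253] F [0.4 0.6 0.3] gap 25.6
[ 0.002  0.014 -0.027  0.003  0.001  0.001]
```

Request:
apply_moves:
  delta_pos:
    - [0,0,10]
    - [0,0,10]
    - [0,0,10]
    - [0,0,10]
    - [0,0,10]
  twist: [0,0,0,0,0]
  claw: [0.3,0.3,0.3,0.3,0.3]

```text
clock: 6.55
tool_pos: [523.0, -214.9, 365.6]
tool_rot: [0.72, -0.021, 0.694, 0.006]
wrist_force: [0.1, -0.0, 0.5]
finger_gap: 25.5
```

```bash
python3 - <<'E'
from v import *
st()
for i in range(3): r.get_image('side');print(st()['dq'].round(3))
E
```

```text
t 6.55 grasp [ 528.7 -218.2  210.7] jawyaw 2.14 tilt [ 0.0367 -0.0212] F [ 0.1 -0.   0.5] gap 25.5
t 6.6 grasp [ 529.8 -218.9  212.9] jawyaw 2.13 tilt [ 0.0399 -0.023 ] F [0.8 0.4 0.4] gap 25.6
[ 0.     0.005 -0.001 -0.05   0.002 -0.   ]
t 6.65 grasp [ 530.  -218.9  212.2] jawyaw 2.14 tilt [ 0.0403 -0.0232] F [ 1.5 -0.6  0. ] gap 25.6
[-0.     0.014 -0.029 -0.021 -0.001  0.001]
t 6.7 grasp [ 529.5 -218.7  211.2] jawyaw 2.13 tilt [ 0.0389 -0.0224] F [-0.5  0.4 -0.1] gap 25.8
[-0.     0.014 -0.027 -0.007 -0.    -0.   ]
```

Request:
apply_moves:
  delta_pos:
    - [0,0,25]
    - [0,0,25]
    - [0,0,25]
    - [0,0,25]
    - [0,0,0]
  twist: [0,0,0,0,0]
  claw: [0.3,0.3,0.3,0.3,0.3]

```text
clock: 7.2
tool_pos: [521.7, -214.2, 465.6]
tool_rot: [0.718, -0.02, 0.696, 0.007]
wrist_force: [-0.1, -0.4, 0.3]
finger_gap: 25.7
```

```bash
cat > s.py <<'E'
from h import *
import sys
for i in range(int(sys.argv[1])): r.get_image('side')
a=[float(v) for v in sys.argv[2:]]
st(*( (a[:3],a[3]) if a else ()))
E
python3 s.py 0; python3 s.py 1;python3 s.py 1; python3 s.py 2 518.2 -215 102 2
```

```text
t 7.2 grasp [ 526.6 -217.1  310.7] jawyaw 2.14 tilt [ 0.0319 -0.0185] F [-0.1 -0.4  0.3] gap 25.7
t 7.25 grasp [ 525.8 -216.7  308.6] jawyaw 2.14 tilt [ 0.029 -0.017] F [-0.5 -0.3 -0.6] gap 25.9
t 7.3 grasp [ 524.9 -216.2  306.9] jawyaw 2.14 tilt [ 0.0265 -0.0156] F [ 0.1 -0.5 -0.5] gap 25.6
t 7.4 grasp [ 524.1 -215.8  305.3] jawyaw 2.15 tilt [ 0.0237 -0.014 ] F [-0.   0.4  0.3] gap 25.5
delta [  -5.9    0.8 -203.3] twist -0.15
```

Tilt is reducing. Down in single rows with a short hold between.

Request:
apply_moves:
  delta_pos:
    - [-2,0,-50]
  twist: [0]
  claw: [0.3]

```text
clock: 7.5
tool_pos: [521.0, -214.9, 417.1]
tool_rot: [0.719, -0.021, 0.694, 0.006]
wrist_force: [1.5, -1.2, 0.7]
finger_gap: 25.3
```

```bash
python3 s.py 0; python3 s.py 1;python3 s.py 1
```

```text
t 7.5 grasp [ 526.4 -218.1  262.2] jawyaw 2.14 tilt [ 0.0354 -0.0205] F [ 1.5 -1.2  0.7] gap 25.3
t 7.55 grasp [ 516.3 -212.7  246. ] jawyaw 2.15 tilt [ 0.0106 -0.007 ] F [ -9.4   4.4 -11.7] gap 25.5
t 7.6 grasp [ 514.6 -211.6  246.7] jawyaw 2.15 tilt [ 0.005  -0.0037] F [-2.1  1.  -1.7] gap 25.4
```

Request:
apply_moves:
  delta_pos:
    - [-1,0,-50]
  twist: [0]
  claw: [0.3]

```text
clock: 7.7
tool_pos: [515.7, -212.5, 366.1]
tool_rot: [0.711, -0.016, 0.702, 0.01]
wrist_force: [2.5, -1.2, 0.3]
finger_gap: 25.6
```

```bash
python3 s.py 0; python3 s.py 1; python3 s.py 1 518.2 -215 102 2
```

```text
t 7.7 grasp [ 517.7 -213.8  211.1] jawyaw 2.15 tilt [ 0.013  -0.0081] F [ 2.5 -1.2  0.3] gap 25.6
t 7.75 grasp [ 509.6 -209.4  198.9] jawyaw 2.15 tilt [-0.0066  0.0027] F [-6.6  2.7 -7.5] gap 25.6
t 7.8 grasp [ 509.1 -209.   200.7] jawyaw 2.15 tilt [-0.0088  0.0039] F [-1.5  1.6 -0.9] gap 25.7
delta [  9.1  -6.  -98.7] twist -0.15
```

```bash
python3 s.py 5 518.2 -215 102 2
```

```text
t 8.05 grasp [ 517.1 -213.4  210.7] jawyaw 2.15 tilt [ 0.0104 -0.0067] F [0.9 0.2 0.2] gap 25.8
delta [   1.1   -1.6 -108.7] twist -0.15
```

Request:
apply_moves:
  delta_pos:
    - [2,-1,-25]
    - [2,-1,-25]
  twist: [0,0]
  claw: [0.3,0.3]

```text
clock: 8.25
tool_pos: [524.3, -216.9, 325.1]
tool_rot: [0.717, -0.019, 0.697, 0.007]
wrist_force: [-0.2, 0.4, -0.2]
finger_gap: 25.4
```

```bash
python3 s.py 4 518.2 -215 102 2
```

```text
t 8.45 grasp [ 526.8 -218.5  168.8] jawyaw 2.15 tilt [ 0.0234 -0.0139] F [ 0.4 -0.   0.3] gap 25.9
delta [ -8.6   3.5 -66.8] twist -0.15
```

Request:
apply_moves:
  delta_pos:
    - [-4,2,-45]
  twist: [0]
  claw: [0.3]

```text
clock: 8.55
tool_pos: [524.0, -217.0, 286.9]
tool_rot: [0.721, -0.022, 0.693, 0.005]
wrist_force: [0.6, -0.7, -0.8]
finger_gap: 25.8
```

```bash
python3 s.py 2 518.2 -215 102 2
```

```text
t 8.65 grasp [ 520.  -214.9  121.4] jawyaw 2.16 tilt [ 0.0174 -0.0106] F [-0.9  1.5  0.3] gap 25.2
delta [ -1.8  -0.1 -19.4] twist -0.16
```

Request:
apply_moves:
  delta_pos:
    - [-1,0,-20]
  twist: [0]
  claw: [0.3]

```text
clock: 8.75
tool_pos: [518.2, -214.3, 260.2]
tool_rot: [0.715, -0.018, 0.699, 0.008]
wrist_force: [1.2, -0.4, 0.9]
finger_gap: 25.7
```

```bash
python3 s.py 3 518.2 -215 102 2
```

```text
t 8.9 grasp [ 518.8 -214.8  102.3] jawyaw 2.16 tilt [ 0.0166 -0.0101] F [0.6 0.  0.2] gap 25.8
delta [-0.6 -0.2 -0.3] twist -0.16
```

Request:
apply_moves:
  delta_pos:
    - [0,0,0]
    - [0,0,0]
    - [0,0,0]
  twist: [0,0,0]
  claw: [0,0,0]
  newtons: 40

```text
clock: 9.2
tool_pos: [518.5, -214.4, 262.6]
tool_rot: [0.715, -0.018, 0.699, 0.008]
wrist_force: [0.1, -0.3, 0.1]
finger_gap: 8.4
```

```bash
python3 s.py 1
```

```text
t 9.25 grasp [ 522.2 -216.5  107.7] jawyaw 2.16 tilt [ 0.0234 -0.0137] F [ 0.1 -0.1 -0.6] gap 8.6
```

Request:
apply_moves:
  delta_pos:
    - [0,0,25]
    - [0,0,25]
    - [0,0,25]
    - [0,0,25]
  twist: [0,0,0,0]
  claw: [0,0,0,0]

```text
clock: 9.65
tool_pos: [516.4, -213.2, 362.8]
tool_rot: [0.712, -0.017, 0.701, 0.01]
wrist_force: [0.6, 0.2, -1.7]
finger_gap: 8.2
```

```bash
python3 s.py 4 581.6 26.1 225 -5.6
```

```text
t 9.85 grasp [ 519.4 -215.   207.3] jawyaw 2.16 tilt [ 0.0173 -0.0104] F [-0.7  0.4 -1. ] gap 8.0
delta [ 62.2 241.1  17.7] twist -7.76
```

Request:
apply_moves:
  delta_pos:
    - [0,0,25]
    - [10,40,5]
    - [10,40,0]
    - [12,40,0]
    - [12,40,0]
    - [12,40,0]
  twist: [0,-1.5,-1.5,-1.5,-1.5,-1.5]
  claw: [0,0,0,0,0,0]

```text
clock: 10.45
tool_pos: [569.8, -11.0, 382.4]
tool_rot: [0.706, 0.036, 0.706, -0.042]
wrist_force: [0.1, -0.2, -0.4]
finger_gap: 8.4
```

```bash
python3 s.py 4 581.6 26.1 225 -5.6; python3 -c "
from v import *
snap('w6')"
```

```text
t 10.65 grasp [569.7 -12.8 227.5] jawyaw -6.07 tilt [ 0.     -0.0079] F [-0.2 -0.2  0. ] gap 8.0
delta [11.9 38.9 -2.5] twist 0.47
```

Request:
apply_moves:
  delta_pos:
    - [5,13,0]
    - [5,13,0]
    - [5,13,0]
  twist: [0.2,0.2,0]
  claw: [0,0,0]

```text
clock: 11.0
tool_pos: [584.5, 24.9, 381.6]
tool_rot: [0.706, 0.035, 0.707, -0.041]
wrist_force: [0.8, 0.3, -0.6]
finger_gap: 8.1
```

```bash
python3 s.py 4 584.9 25.8 190 -5.6; python3 -c "
from v import *
snap('w7')"
```

```text
t 11.2 grasp [584.1  23.7 226.7] jawyaw -6.01 tilt [-0.0018 -0.0087] F [ 1.1 -0.4 -0.8] gap 8.1
delta [  0.8   2.1 -36.7] twist 0.41
```

Request:
apply_moves:
  delta_pos:
    - [3,2,-20]
  twist: [0.4]
  claw: [0]

```text
clock: 11.35
tool_pos: [588.5, 26.3, 364.7]
tool_rot: [0.708, 0.032, 0.704, -0.038]
wrist_force: [-0.3, 0.7, -0.5]
finger_gap: 8.2
```

```bash
python3 s.py 6 586.4 25.8 190 -5.6; python3 -c "
from v import *
snap('w8')"
```

```text
t 11.65 grasp [587.1  25.  207.1] jawyaw -5.67 tilt [-0.0014 -0.0089] F [-0.8 -1.1  0.9] gap 8.4
delta [ -0.7   0.8 -17.1] twist 0.07
```

Request:
apply_moves:
  delta_pos:
    - [-0.5,0.8,-20]
  twist: [0]
  claw: [0]

```text
clock: 11.8
tool_pos: [584.9, 27.3, 351.4]
tool_rot: [0.705, 0.032, 0.707, -0.039]
wrist_force: [-39.0, 2.1, 70.1]
finger_gap: 7.9
```

```bash
python3 s.py 5 586.4 25.8 190 -5.6
```

```text
t 12.05 grasp [582.4  25.9 193.5] jawyaw -5.67 tilt [-0.0071 -0.0098] F [-23.4   0.8  36.8] gap 8.2
delta [ 4.  -0.1 -3.5] twist 0.07
```

Request:
apply_moves:
  delta_pos:
    - [0,0,-20]
  twist: [0]
  claw: [0]

```text
clock: 12.15
tool_pos: [579.9, 27.7, 339.2]
tool_rot: [0.702, 0.031, 0.711, -0.039]
wrist_force: [-39.8, 2.5, 61.6]
finger_gap: 8.1
```

```bash
python3 s.py 5 586.4 25.8 104 -5.6
```

```text
t 12.4 grasp [575.4  26.4 180.2] jawyaw -5.65 tilt [-0.0182 -0.0098] F [-30.8   2.5  43.8] gap 8.0
delta [ 11.   -0.6 -76.2] twist 0.05
```

Request:
apply_moves:
  delta_pos:
    - [0,0,20]
    - [0,0,20]
  twist: [0,0]
  claw: [0,0]

```text
clock: 12.6
tool_pos: [575.0, 28.1, 376.4]
tool_rot: [0.698, 0.031, 0.714, -0.039]
wrist_force: [0.5, 0.3, -1.3]
finger_gap: 8.5
```

```bash
python3 s.py 4 ; python3 -c "
from v import *
snap('w9');save('side','s9.png');save('scene','sc9.png')
crop('s9',230,160,470,340,'s9c');crop('sc9',200,120,400,270,'sc9c')
st()"
```

```text
t 12.8 grasp [572.2  26.5 219.8] jawyaw -5.65 tilt [-0.023  -0.0096] F [ 0.2 -0.4 -1.4] gap 8.5
t 12.95 grasp [571.1  26.6 218.1] jawyaw -5.65 tilt [-0.0268 -0.0093] F [-0.6 -0.4 -1.4] gap 8.3
```

```bash
python3 -c "
from v import *
print(crop('s9',275,180,345,232,'s9d'),crop('sc9',270,190,340,250,'sc9d'))"
```

```text
11.428571428571429 10.0
```

```bash
cat > fit.py <<'E'
from v import *
from scipy.optimize import least_squares
ms=r.camera_model('side');mc=r.camera_model('scene')
s=np.array([275,180]);c=np.array([270,190])
obs=[(ms,s+np.array([150,290])/11.43,(-50,-4.5,100)),(ms,s+np.array([617,365])/11.43,(50,-4.5,0)),
(mc,c+np.array([180,552])/10,(50,4.5,0)),(mc,c+np.array([262,285])/10,(50,4.5,100)),(mc,c+np.array([605,140])/10,(-50,4.5,100))]
yaw=np.radians(-5.65)
def P(p,v):
    R=Ro.from_euler('z',yaw).as_matrix()@Ro.from_euler('y',p[3]).as_matrix()
    return p[:3]+R@np.array(v,float)
f=lambda p:np.concatenate([proj(m,P(p,v))-px for m,px,v in obs])
q=least_squares(f,[575,26,125,0])
print(q.x,np.degrees(q.x[3]),q.fun.round(1).reshape(-1,2))
print('top centre',P(q.x,(0,0,100)),'corners bottom',P(q.x,(-50,0,0)),P(q.x,(50,0,0)))
st()
E
python3 fit.py
```

```text
[ 5.83739845e+02  2.50521138e+01  1.36238903e+02 -2.90387575e-01] -16.637982482602972 [[-1.6 -0.3]
 [-0.9  0.4]
 [-1.8  1.4]
 [-0.4 -0.3]
 [ 0.2 -0.7]]
top centre [555.24658537  27.87100858 232.05220067] corners bottom [536.06593323  29.76858862 121.92272335] [631.41375675  20.33563895 150.55508287]
t 12.95 grasp [571.1  26.6 218.1] jawyaw -5.65 tilt [-0.0268 -0.0093] F [-0.6 -0.4 -1.4] gap 8.3
```

Request:
apply_moves:
  delta_pos:
    - [0,0,20]
    - [0,-35,0]
    - [-2,-40,0]
    - [-4,-40,0]
    - [-4,-40,-20]
    - [0,-15,-20]
  twist: [0,0,1,1,1,0]
  claw: [0,0,0,0,0,0]
  newtons: 40

```text
clock: 13.55
tool_pos: [564.9, -145.1, 346.6]
tool_rot: [0.695, 0.009, 0.719, -0.017]
wrist_force: [0.2, 0.3, -1.1]
finger_gap: 7.9
```

```bash
python3 s.py 4 560 -152 130 0 
```

```text
t 13.75 grasp [ 559.4 -143.3  191.7] jawyaw -2.01 tilt [-0.0355 -0.008 ] F [ 0.   0.1 -2.3] gap 8.3
delta [  0.6  -8.7 -61.7] twist 2.01
```

Request:
apply_moves:
  delta_pos:
    - [0,-5,-20]
    - [0,-4,-20]
    - [0,0,-20]
    - [0,0,-15]
  twist: [1,1,0,0]
  claw: [0,0,0,0]
  newtons: 30

```text
clock: 14.15
tool_pos: [568.6, -147.3, 275.8]
tool_rot: [0.699, -0.007, 0.715, -0.001]
wrist_force: [-0.5, -0.5, -0.9]
finger_gap: 8.0
```

```bash
python3 s.py 4 560 -152 100 0 
```

```text
t 14.35 grasp [ 565.  -149.7  121.9] jawyaw 0.42 tilt [-0.0237 -0.012 ] F [0.2 0.2 0.4] gap 8.0
delta [ -5.   -2.3 -21.9] twist -0.42
```

Request:
apply_moves:
  delta_pos:
    - [0,0,-10]
    - [0,0,-8]
    - [0,0,-8]
  twist: [0,0,0]
  claw: [0,0,0]
  newtons: 20

```text
clock: 14.65
tool_pos: [571.2, -147.5, 254.0]
tool_rot: [0.702, -0.008, 0.712, -0.002]
wrist_force: [-0.3, -0.3, -0.0]
finger_gap: 8.2
```

```bash
python3 s.py 3; python3 -c "
from v import *
save('side','s10.png');crop('s10',250,200,410,320,'s10c')"
```

```text
t 14.8 grasp [ 567.5 -149.5   98. ] jawyaw 0.49 tilt [-0.0184 -0.0138] F [ 0.8 -0.1 -0.5] gap 8.2
```

Request:
apply_moves:
  delta_pos:
    - [0,0,-6]
    - [0,0,-6]
  twist: [0,0]
  claw: [0,0]
  newtons: 20

```text
clock: 15.05
tool_pos: [574.5, -148.5, 247.3]
tool_rot: [0.705, -0.008, 0.709, -0.003]
wrist_force: [3.8, 4.2, 21.7]
finger_gap: 8.4
```

```bash
python3 s.py 3
```

```text
t 15.2 grasp [ 573.9 -150.9   92.4] jawyaw 0.48 tilt [-0.0046 -0.0159] F [ 0.7  1.8 13.6] gap 8.2
```

Request:
apply_moves:
  delta_pos:
    - [0,0,-6]
  twist: [0]
  claw: [0]

```text
clock: 15.3
tool_pos: [576.9, -148.6, 245.8]
tool_rot: [0.708, -0.008, 0.706, -0.003]
wrist_force: [1.8, 2.4, 17.9]
finger_gap: 8.4
```

```bash
python3 s.py 3; python3 -c "
from v import *
save('side','s11.png');crop('s11',250,200,410,320,'s11c')"
```

```text
t 15.45 grasp [ 577.7 -151.    90.6] jawyaw 0.48 tilt [ 0.0037 -0.0154] F [ 0.5  3.1 14.6] gap 8.3
```

Request:
apply_moves:
  delta_pos:
    - [-3,0,-8]
  twist: [0]
  claw: [0]

```text
clock: 15.6
tool_pos: [578.2, -148.9, 243.6]
tool_rot: [0.713, -0.008, 0.701, -0.002]
wrist_force: [5.3, 4.9, 23.2]
finger_gap: 8.3
```

```bash
python3 s.py 3
```

```text
t 15.75 grasp [ 581.2 -151.3   88.5] jawyaw 0.5 tilt [ 0.0179 -0.0151] F [ 4.   4.7 18.5] gap 7.9
```

Request:
apply_moves:
  delta_pos:
    - [-2,0,-8]
  twist: [0]
  claw: [0]

```text
clock: 15.85
tool_pos: [580.2, -149.1, 241.3]
tool_rot: [0.718, -0.008, 0.696, -0.002]
wrist_force: [3.9, 5.1, 19.8]
finger_gap: 8.3
```

```bash
python3 s.py 3; python3 -c "
from v import *
save('side','s12.png');crop('s12',250,200,410,320,'s12c')"
```

```text
t 16.0 grasp [ 585.3 -151.2   86.1] jawyaw 0.51 tilt [ 0.0311 -0.014 ] F [ 3.   4.8 16.7] gap 8.1
```

Request:
apply_moves:
  delta_pos:
    - [-4,0,-8]
  twist: [0]
  claw: [0]

```text
clock: 16.15
tool_pos: [581.0, -149.3, 239.1]
tool_rot: [0.723, -0.008, 0.691, -0.001]
wrist_force: [2.2, 6.3, 20.8]
finger_gap: 8.2
```

```bash
python3 s.py 3
```

```text
t 16.3 grasp [ 588.2 -151.3   84.2] jawyaw 0.52 tilt [ 0.0461 -0.0131] F [ 4.6  4.8 18.2] gap 8.3
```

Request:
apply_moves:
  delta_pos:
    - [-4,0,-8]
  twist: [0]
  claw: [0]

```text
clock: 16.4
tool_pos: [581.5, -149.5, 237.1]
tool_rot: [0.728, -0.008, 0.685, -0.001]
wrist_force: [1.6, 6.2, 19.8]
finger_gap: 8.3
```

```bash
python3 s.py 3; python3 -c "
from v import *
save('side','s13.png');crop('s13',250,200,410,320,'s13c');snap('w13')"
```

```text
t 16.55 grasp [ 591.  -151.4   82.2] jawyaw 0.55 tilt [ 0.061  -0.0121] F [ 4.   5.8 16.7] gap 8.1
```

Request:
apply_moves:
  delta_pos:
    - [0,0,0]
    - [0,0,0]
  twist: [0,0]
  claw: [0.2,0.2]

```text
clock: 16.85
tool_pos: [583.6, -149.9, 240.0]
tool_rot: [0.73, -0.009, 0.683, -0.001]
wrist_force: [0.4, 0.7, 0.1]
finger_gap: 16.8
```

```bash
python3 s.py 2; python3 -c "
from v import *
save('side','s14.png');crop('s14',250,200,410,320,'s14c');snap('w14')"
```

```text
t 16.95 grasp [ 592.9 -151.9   84.3] jawyaw 0.55 tilt [ 0.065  -0.0133] F [-0.1  0.3 -0.3] gap 17.0
```

```bash
python3 -c "
from v import *
m=r.camera_model('side')
for p,z in [((420,362),100),((425,507),0),((572,437),0)]: print(atz(m,np.array(p)/5+[250,200],z).round(1))
import pickle
m=pickle.load(open('pics/w14.pkl','rb'))
for p,z in [((308,165),0),((322,165),0),((292,205),100),((320,204),100),((300,406),100),((322,405),100)]: print(atz(m,p,z).round(1))
"
```

```text
[ 539.1 -151.1  100. ]
[ 538.2 -160.3    0. ]
[ 636.3 -160.8    0. ]
[ 537.9 -158.4    0. ]
[ 537.8 -150.1    0. ]
[ 537.4 -159.2  100. ]
[ 536.9 -150.5  100. ]
[ 618.8 -157.5  100. ]
[ 618.  -148.8  100. ]
```

Request:
apply_moves:
  delta_pos:
    - [-6,-2.5,2]
  twist: [0]
  claw: [0.2]

```text
clock: 17.15
tool_pos: [576.0, -152.1, 239.2]
tool_rot: [0.729, -0.008, 0.685, -0.001]
wrist_force: [0.2, 0.2, 0.7]
finger_gap: 17.6
```

```bash
python3 s.py 4 587.5 -154.5 86 0
```

```text
t 17.35 grasp [ 585.4 -154.1   85. ] jawyaw 0.53 tilt [ 0.0624 -0.0123] F [0.3 0.3 1.1] gap 17.3
delta [ 2.1 -0.4  1. ] twist -0.53
```

Request:
apply_moves:
  delta_pos:
    - [0,0,0]
    - [0,0,0]
  twist: [0,0]
  claw: [0,0]
  newtons: 50

```text
clock: 17.55
tool_pos: [575.8, -152.4, 239.9]
tool_rot: [0.729, -0.008, 0.685, -0.001]
wrist_force: [0.2, 0.1, -0.3]
finger_gap: 8.2
```

```bash
python3 s.py 3 587.5 -154.5 86 0
```

```text
t 17.7 grasp [ 585.6 -154.2   85.2] jawyaw 0.52 tilt [ 0.0628 -0.0122] F [-0.  -0.1  0.3] gap 8.6
delta [ 1.9 -0.3  0.8] twist -0.52
```

Request:
apply_moves:
  delta_pos:
    - [0,0,50]
  twist: [0]
  claw: [0]

```text
clock: 17.8
tool_pos: [572.0, -150.9, 282.8]
tool_rot: [0.724, -0.006, 0.69, 0.001]
wrist_force: [-0.5, 0.4, -1.8]
finger_gap: 8.2
```

```bash
python3 s.py 4
```

```text
t 18.0 grasp [ 586.9 -154.7  136.9] jawyaw 0.52 tilt [ 0.0661 -0.0135] F [-0.3  0.5 -0.5] gap 8.6
```

Request:
apply_moves:
  delta_pos:
    - [0,10,50]
  twist: [-1]
  claw: [0]

```text
clock: 18.1
tool_pos: [572.8, -142.3, 331.2]
tool_rot: [0.724, 0.0, 0.689, -0.007]
wrist_force: [-0.5, 0.4, -1.8]
finger_gap: 8.3
```

```bash
python3 s.py 4
```

```text
t 18.3 grasp [ 587.  -145.2  184.6] jawyaw -0.45 tilt [ 0.0666 -0.015 ] F [-0.7 -0.  -1.7] gap 8.6
```

Request:
apply_moves:
  delta_pos:
    - [0,20,35]
  twist: [-2]
  claw: [0]

```text
clock: 18.4
tool_pos: [573.9, -123.3, 367.3]
tool_rot: [0.725, 0.012, 0.688, -0.021]
wrist_force: [0.4, 0.5, -1.1]
finger_gap: 8.0
```

```bash
python3 s.py 4 579.6 26.1 220 -5.6
```

```text
t 18.6 grasp [ 586.4 -125.3  218.4] jawyaw -2.4 tilt [ 0.0645 -0.0171] F [-0.2 -0.1 -1.3] gap 8.6
delta [ -6.8 151.4   1.6] twist -3.2
```

Request:
apply_moves:
  delta_pos:
    - [-2,38,5]
    - [-2,38,0]
    - [-2,38,0]
    - [-1,37,0]
  twist: [-0.8,-0.8,-0.8,-0.8]
  claw: [0,0,0,0]

```text
clock: 19.0
tool_pos: [567.2, 23.0, 368.3]
tool_rot: [0.723, 0.028, 0.688, -0.053]
wrist_force: [0.2, 0.3, -0.8]
finger_gap: 7.7
```

```bash
python3 s.py 4 579.6 26.1 215 -5.6; python3 -c "
from v import *
snap('w15');save('side','s15.png');save('scene','sc15.png')
print(crop('s15',260,150,360,225,'s15d'),crop('sc15',250,180,350,255,'sc15d'))"
```

```text
t 19.2 grasp [574.9  16.7 213.9] jawyaw -6.45 tilt [ 0.0478 -0.0388] F [ 0.1 -1.  -1.1] gap 7.9
delta [4.7 9.4 1.1] twist 0.85
8.0 8.0
```

Request:
apply_moves:
  delta_pos:
    - [5,10,-4]
  twist: [0.8]
  claw: [0]

```text
clock: 19.45
tool_pos: [573.4, 29.8, 366.2]
tool_rot: [0.725, 0.024, 0.687, -0.049]
wrist_force: [-0.1, -0.2, -0.1]
finger_gap: 8.2
```

```bash
python3 s.py 5 580.2 27 200 -5.6; python3 -c "
from v import *
m,im=snap('w16');print(crop('w16',120,130,480,350,'w16c'))
# project expected slot edges
c=np.array([579.5,5.2]);a=np.radians(-5.6);X=np.array([np.cos(a),np.sin(a)]);Y=np.array([-np.sin(a),np.cos(a)])
im=cv2.imread('pics/w16.png')
def L(p,q,col): 
    cv2.line(im,tuple(proj(m,p).round().astype(int)),tuple(proj(m,q).round().astype(int)),col,1)
P=lambda x,y,z: [*(c+x*X+y*Y),z]
co=[(-61.5,-106),(61.5,-106),(61.5,106),(-61.5,106)]
for i in range(4): L(P(*co[i],116),P(*co[(i+1)%4],116),(0,0,255))
for s in (-63,-21,21,63):
  for e in (-7.5,7.5):
    for x1,x2 in ((-53.5,-44.5),(53.5,44.5)): L(P(x1,s+e,104),P(x2,s+e,90),(0,255,0))
cv2.imwrite('pics/w16o.png',cv2.resize(im[110:360,110:500],None,fx=2,fy=2))
"
```

```text
t 19.7 grasp [581.1  25.2 211.2] jawyaw -5.83 tilt [ 0.0505 -0.0383] F [-1.6  0.7 -0.6] gap 7.9
delta [ -0.9   1.8 -11.2] twist 0.23
2.2222222222222223
```

```bash
python3 -c "
from v import *
import pickle
m=pickle.load(open('pics/w16.pkl','rb'))
a=np.radians(-5.83);X=np.array([np.cos(a),np.sin(a)]);Y=np.array([-np.sin(a),np.cos(a)])
for cx in (581,583):
  for y in (23.6,25.2):
    c=np.array([cx,y])
    print(cx,y,[((proj(m,[*(c-50*X+e*Y),126])-110)*2).round(1) for e in (-4.5,4.5)])
# rim near inner corner etc at slot
"
```

```text
581 23.6 [array([402.5, 127.8]), array([432.6, 127.9])]
581 25.2 [array([407.8, 127.2]), array([437.9, 127.4])]
583 23.6 [array([403.2, 134.4]), array([433.2, 134.6])]
583 25.2 [array([408.5, 133.9]), array([438.5, 134.1])]
```

Request:
apply_moves:
  delta_pos:
    - [-1,2.4,-12]
  twist: [0.2]
  claw: [0]

```text
clock: 19.85
tool_pos: [573.3, 33.2, 355.6]
tool_rot: [0.726, 0.022, 0.686, -0.047]
wrist_force: [0.7, -0.2, -0.5]
finger_gap: 7.9
```

```bash
python3 s.py 5 580.2 27.2 200 -5.6
```

```text
t 20.1 grasp [579.8  27.6 198.9] jawyaw -5.63 tilt [ 0.05   -0.0381] F [-0.1 -0.2  0.5] gap 8.1
delta [ 0.4 -0.4  1.1] twist 0.03
```

Bottom at ~114, about to enter.

Request:
apply_moves:
  delta_pos:
    - [0,0,-12]
  twist: [0]
  claw: [0]

```text
clock: 20.2
tool_pos: [573.1, 33.5, 343.2]
tool_rot: [0.726, 0.022, 0.686, -0.047]
wrist_force: [-0.3, 0.2, -0.3]
finger_gap: 8.2
```

```bash
python3 s.py 4 580.2 27.2 190 -5.6; python3 -c "
from v import *
snap('w17');crop('w17',110,110,500,360,'w17c')"
```

```text
t 20.4 grasp [579.2  27.7 186.1] jawyaw -5.63 tilt [ 0.0485 -0.0381] F [-0.2  0.   0.5] gap 8.3
delta [ 1.  -0.5  3.9] twist 0.03
```

Request:
apply_moves:
  delta_pos:
    - [1,1,-18]
  twist: [0]
  claw: [0]

```text
clock: 20.55
tool_pos: [574.5, 34.4, 326.0]
tool_rot: [0.726, 0.022, 0.685, -0.047]
wrist_force: [0.6, 0.0, -0.0]
finger_gap: 8.3
```

```bash
python3 s.py 4 580.2 27.2 93 -5.6
```

```text
t 20.75 grasp [580.2  28.6 168.4] jawyaw -5.62 tilt [ 0.0484 -0.0381] F [-0.4 -0.6 -0.1] gap 8.0
delta [ -0.   -1.4 -75.4] twist 0.02
```

Free. Continue.

Request:
apply_moves:
  delta_pos:
    - [0,0,-25]
  twist: [0]
  claw: [0]

```text
clock: 20.85
tool_pos: [575.2, 34.4, 302.4]
tool_rot: [0.727, 0.022, 0.685, -0.047]
wrist_force: [1.0, -0.5, -1.1]
finger_gap: 7.9
```

```bash
python3 s.py 4 580.2 27.2 93 -5.6
```

```text
t 21.05 grasp [580.   28.6 143.8] jawyaw -5.62 tilt [ 0.0477 -0.0381] F [-0.2  0.4 -0.2] gap 7.7
delta [  0.2  -1.4 -50.8] twist 0.02
```

Request:
apply_moves:
  delta_pos:
    - [0,0,-25]
  twist: [0]
  claw: [0]

```text
clock: 21.15
tool_pos: [575.4, 34.4, 278.1]
tool_rot: [0.727, 0.022, 0.685, -0.047]
wrist_force: [-0.1, -0.1, 0.3]
finger_gap: 8.0
```

```bash
python3 s.py 4 580.2 27.2 93 -5.6
```

```text
t 21.35 grasp [580.1  28.6 119.5] jawyaw -5.62 tilt [ 0.0476 -0.0381] F [0.2 0.3 0. ] gap 8.1
delta [  0.1  -1.4 -26.5] twist 0.02
```

Request:
apply_moves:
  delta_pos:
    - [0,0,-20]
  twist: [0]
  claw: [0]

```text
clock: 21.45
tool_pos: [575.3, 34.2, 258.4]
tool_rot: [0.726, 0.021, 0.685, -0.048]
wrist_force: [-0.1, -1.6, 0.8]
finger_gap: 8.0
```

```bash
python3 s.py 4 580.2 27.2 93 -5.6
```

```text
t 21.65 grasp [579.9  28.3 100.2] jawyaw -5.64 tilt [ 0.0471 -0.0389] F [-1.4 -1.4 -1.2] gap 7.9
delta [ 0.3 -1.1 -7.2] twist 0.04
```

Request:
apply_moves:
  delta_pos:
    - [0,0,-7]
  twist: [0]
  claw: [0]

```text
clock: 21.75
tool_pos: [573.6, 34.1, 249.8]
tool_rot: [0.724, 0.021, 0.687, -0.048]
wrist_force: [0.5, -2.0, 0.7]
finger_gap: 7.7
```

```bash
python3 s.py 4 580.2 27.2 93 -5.6
```

```text
t 21.95 grasp [580.7  28.   93.8] jawyaw -5.66 tilt [ 0.0486 -0.0394] F [ 1.3 -2.4 -0.6] gap 7.9
delta [-0.5 -0.8 -0.8] twist 0.06
```

Request:
apply_moves:
  delta_pos:
    - [0,0,-3]
  twist: [0]
  claw: [0]

```text
clock: 22.05
tool_pos: [573.3, 34.2, 248.2]
tool_rot: [0.724, 0.021, 0.688, -0.048]
wrist_force: [-14.2, 0.1, 31.2]
finger_gap: 8.1
```

```bash
python3 s.py 3 580.2 27.2 93 -5.6
```

```text
t 22.2 grasp [580.8  28.   93.6] jawyaw -5.66 tilt [ 0.0492 -0.0398] F [-6.2 -1.7 15.3] gap 8.0
delta [-0.6 -0.8 -0.6] twist 0.06
```

Request:
apply_moves:
  delta_pos:
    - [0,0,0]
    - [0,0,0]
  twist: [0,0]
  claw: [0.22,0.22]

```text
clock: 22.4
tool_pos: [573.4, 34.8, 249.9]
tool_rot: [0.725, 0.022, 0.687, -0.047]
wrist_force: [0.2, -0.2, 0.2]
finger_gap: 18.7
```

```bash
python3 s.py 2; python3 -c "
from v import *
snap('w18');crop('w18',110,110,500,400,'w18c')"
```

```text
t 22.5 grasp [581.2  28.9  94.8] jawyaw -5.6 tilt [ 0.0506 -0.038 ] F [ 0.2  0.3 -0.1] gap 18.6
```

Request:
apply_moves:
  delta_pos:
    - [0,-2.5,12]
    - [0,0,30]
    - [0,0,35]
    - [0,0,40]
  twist: [0,0,0,0]
  claw: [0.22,0.22,0.22,0.22]

```text
clock: 22.95
tool_pos: [568.9, 32.1, 362.7]
tool_rot: [0.718, 0.022, 0.694, -0.046]
wrist_force: [0.2, -0.2, 0.1]
finger_gap: 18.6
```

```bash
python3 s.py 3 521.2 -256.7 215 2.5; python3 -c "
from v import *
snap('w19')"
```

```text
t 23.1 grasp [578.   26.3 212. ] jawyaw -5.57 tilt [ 0.0433 -0.037 ] F [-0.1  0.7 -0.4] gap 18.6
delta [ -56.8 -283.     3. ] twist 8.07
```

Request:
apply_moves:
  delta_pos:
    - [-10,-45,10]
    - [-10,-45,0]
    - [-10,-45,0]
    - [-10,-45,0]
    - [-10,-45,0]
    - [-7,-45,0]
  twist: [1.4,1.4,1.4,1.4,1.4,1]
  claw: [0.3,0.3,0.3,0.3,0.3,0.3]

```text
clock: 23.75
tool_pos: [507.8, -239.7, 366.3]
tool_rot: [0.717, -0.031, 0.696, 0.013]
wrist_force: [1.1, -0.3, 0.9]
finger_gap: 25.8
```

```bash
python3 s.py 4 521.2 -256.7 215 2.5
```

```text
t 23.95 grasp [ 513.2 -242.8  211.5] jawyaw 3.34 tilt [ 0.0307 -0.0231] F [-0.5  0.2  0.2] gap 25.7
delta [  8.  -13.9   3.5] twist -0.84
```

Request:
apply_moves:
  delta_pos:
    - [4,-12,-40]
  twist: [-0.8]
  claw: [0.3]

```text
clock: 24.05
tool_pos: [514.7, -251.2, 330.9]
tool_rot: [0.72, -0.026, 0.693, 0.006]
wrist_force: [1.0, -1.0, 0.5]
finger_gap: 25.3
```

```bash
python3 s.py 2 521.2 -256.7 100 2.5
```

```text
t 24.15 grasp [ 514.1 -252.   166.1] jawyaw 2.58 tilt [ 0.0217 -0.0178] F [-1.2  0.8 -0.1] gap 25.6
delta [  7.1  -4.7 -66.1] twist -0.08
```

Request:
apply_moves:
  delta_pos:
    - [0,0,-20]
  twist: [0]
  claw: [0.3]

```text
clock: 24.25
tool_pos: [511.9, -248.5, 302.7]
tool_rot: [0.715, -0.024, 0.698, 0.01]
wrist_force: [0.0, 0.2, 1.1]
finger_gap: 25.5
```

```bash
python3 s.py 5 521.2 -256.7 100 2.5;python3 -c "
from v import *
snap('w20')"
```

```text
t 24.5 grasp [ 514.6 -251.2  147.1] jawyaw 2.67 tilt [ 0.0223 -0.0179] F [-0.4  0.3 -0.1] gap 25.4
delta [  6.6  -5.5 -47.1] twist -0.17
```

Request:
apply_moves:
  delta_pos:
    - [6.5,-5.5,-8]
  twist: [0]
  claw: [0.3]

```text
clock: 24.65
tool_pos: [518.6, -254.2, 296.7]
tool_rot: [0.716, -0.024, 0.698, 0.009]
wrist_force: [0.1, 0.1, 0.8]
finger_gap: 25.3
```

```bash
python3 -c "
from v import *
import pickle
m=pickle.load(open('pics/w20.pkl','rb'))
for p in [(296,224),(314,224),(299,378),(314,378)]: print(atz(m,p,112).round(1))"; python3 s.py 3 521.2 -256.7 100 2.5
```

```text
[ 480.9 -263.1  112. ]
[ 480.4 -254.5  112. ]
[ 570.  -259.1  112. ]
[ 569.5 -250.7  112. ]
t 24.8 grasp [ 522.2 -257.7  139.9] jawyaw 2.65 tilt [ 0.0242 -0.0192] F [-0.  -0.2  0.3] gap 25.5
delta [ -1.    1.  -39.9] twist -0.15
```

Request:
apply_moves:
  delta_pos:
    - [-1,0.5,-38]
  twist: [0]
  claw: [0.3]

```text
clock: 24.9
tool_pos: [520.8, -256.4, 262.0]
tool_rot: [0.719, -0.026, 0.695, 0.007]
wrist_force: [1.0, -1.1, 0.1]
finger_gap: 25.4
```

```bash
python3 s.py 6 521.2 -256.7 100 2.5
```

```text
t 25.2 grasp [ 521.8 -257.6  103. ] jawyaw 2.64 tilt [ 0.0254 -0.02  ] F [0.1 0.  0.2] gap 25.6
delta [-0.6  0.9 -3. ] twist -0.14
```

Request:
apply_moves:
  delta_pos:
    - [-1,1,-7]
  twist: [0]
  claw: [0.3]

```text
clock: 25.3
tool_pos: [518.1, -254.3, 253.2]
tool_rot: [0.717, -0.025, 0.697, 0.008]
wrist_force: [-0.6, 0.7, -0.8]
finger_gap: 25.3
```

```bash
python3 s.py 4 521.2 -256.7 100 2.5
```

```text
t 25.5 grasp [ 520.9 -256.7   96.4] jawyaw 2.64 tilt [ 0.0258 -0.0202] F [0.7 0.2 0.4] gap 26.0
delta [ 0.3 -0.   3.6] twist -0.14
```

Request:
apply_moves:
  delta_pos:
    - [0,0,0]
    - [0,0,0]
    - [0,0,0]
  twist: [0,0,0]
  claw: [0,0,0]
  newtons: 60

```text
clock: 25.8
tool_pos: [517.1, -253.6, 252.0]
tool_rot: [0.716, -0.024, 0.698, 0.009]
wrist_force: [-1.2, 0.1, -1.1]
finger_gap: 8.1
```

```bash
python3 s.py 3 521.2 -256.7 100 2.5
```

```text
t 25.95 grasp [ 521.2 -256.8   96.9] jawyaw 2.64 tilt [ 0.0264 -0.0207] F [ 0.2 -0.4 -0.1] gap 7.8
delta [0.  0.1 3.1] twist -0.14
```

Request:
apply_moves:
  delta_pos:
    - [0,0,50]
  twist: [0]
  claw: [0]

```text
clock: 26.05
tool_pos: [514.1, -252.8, 295.2]
tool_rot: [0.711, -0.022, 0.702, 0.01]
wrist_force: [0.6, -1.1, -2.8]
finger_gap: 8.3
```

```bash
python3 s.py 4
```

```text
t 26.25 grasp [ 522.3 -257.5  148.5] jawyaw 2.64 tilt [ 0.0295 -0.0224] F [-0.8  0.1 -1.5] gap 8.0
```

Request:
apply_moves:
  delta_pos:
    - [0,0,50]
  twist: [0]
  claw: [0]

```text
clock: 26.35
tool_pos: [513.9, -251.6, 343.6]
tool_rot: [0.712, -0.021, 0.702, 0.012]
wrist_force: [-0.2, -0.0, -2.0]
finger_gap: 7.6
```

```bash
python3 s.py 4
```

```text
t 26.55 grasp [ 522.5 -257.5  197.1] jawyaw 2.64 tilt [ 0.0301 -0.0226] F [ 0.1 -0.3 -1.8] gap 8.1
```

Request:
apply_moves:
  delta_pos:
    - [5,30,25]
  twist: [-1]
  claw: [0]

```text
clock: 26.65
tool_pos: [520.8, -224.7, 371.7]
tool_rot: [0.714, -0.016, 0.7, 0.002]
wrist_force: [0.9, 0.4, -1.0]
finger_gap: 8.3
```

```bash
python3 s.py 4 577.4 -15.7 220 -5.6
```

```text
t 26.85 grasp [ 526.7 -226.7  220.6] jawyaw 1.72 tilt [ 0.0277 -0.0222] F [ 0.1  1.2 -0.5] gap 8.1
delta [ 50.7 211.   -0.6] twist -7.32
```

Request:
apply_moves:
  delta_pos:
    - [11,40,0]
    - [10,40,0]
    - [10,40,0]
    - [10,40,0]
    - [10,40,0]
  twist: [-1.4,-1.4,-1.4,-1.4,-1.4]
  claw: [0,0,0,0,0]

```text
clock: 27.35
tool_pos: [570.8, -23.8, 364.3]
tool_rot: [0.709, 0.03, 0.703, -0.047]
wrist_force: [0.4, 0.3, -0.4]
finger_gap: 7.9
```

```bash
python3 s.py 4 577.4 -15.7 215 -5.6
```

```text
t 27.55 grasp [572.  -28.  209.6] jawyaw -6.05 tilt [ 0.0083 -0.0243] F [ 0.1  0.1 -1.5] gap 8.2
delta [ 5.4 12.3  5.4] twist 0.45
```

Request:
apply_moves:
  delta_pos:
    - [6,12.5,0]
  twist: [0.4]
  claw: [0]

```text
clock: 27.65
tool_pos: [576.3, -13.2, 363.5]
tool_rot: [0.709, 0.027, 0.704, -0.044]
wrist_force: [0.6, 0.3, -1.8]
finger_gap: 8.4
```

```bash
cat > ov.py <<'E'
from v import *
import sys
tag=sys.argv[1]
m,im=snap(tag)
c=np.array([579.5,5.2]);a=np.radians(-5.6);X=np.array([np.cos(a),np.sin(a)]);Y=np.array([-np.sin(a),np.cos(a)])
im=cv2.imread(f'pics/{tag}.png')
def L(p,q,col): 
    cv2.line(im,tuple(proj(m,p).round().astype(int)),tuple(proj(m,q).round().astype(int)),col,1)
P=lambda x,y,z: [*(c+x*X+y*Y),z]
co=[(-61.5,-106),(61.5,-106),(61.5,106),(-61.5,106)]
for i in range(4): L(P(*co[i],116),P(*co[(i+1)%4],116),(0,0,255))
for s in (-63,-21,21,63):
  for e in (-7.5,7.5):
    for x1,x2 in ((-53.5,-44.5),(53.5,44.5)): L(P(x1,s+e,104),P(x2,s+e,90),(0,255,0))
cv2.imwrite(f'pics/{tag}o.png',cv2.resize(im[110:360,110:500],None,fx=2,fy=2))
E
python3 s.py 4 578 -15.7 205 -5.6; python3 ov.py w21
```

```text
t 27.85 grasp [577.9 -16.2 209.3] jawyaw -5.7 tilt [ 0.0077 -0.0245] F [ 0.5  0.1 -1.5] gap 8.0
delta [ 0.1  0.5 -4.3] twist 0.1
```

```bash
python3 -c "
from v import *
import pickle
m=pickle.load(open('pics/w21.pkl','rb'))
a=np.radians(-5.7);X=np.array([np.cos(a),np.sin(a)]);Y=np.array([-np.sin(a),np.cos(a)])
for cx in (576.5,578):
  for y,z in ((-16.2,124),(-17.5,124),(-15.7,98)):
    c=np.array([cx,y])
    print(cx,y,[((proj(m,[*(c-50*X+e*Y),z])-110)*2).round(1) for e in (-4.5,4.5)])
"
```

```text
576.5 -16.2 [array([404.7, 134.4]), array([434.4, 134.5])]
576.5 -17.5 [array([400.4, 134.8]), array([430.1, 134.9])]
576.5 -15.7 [array([409.2, 125.9]), array([435.7, 126. ])]
578 -16.2 [array([405.2, 139.4]), array([434.8, 139.4])]
578 -17.5 [array([401. , 139.8]), array([430.6, 139.9])]
578 -15.7 [array([409.6, 130.3]), array([436.1, 130.4])]
```

Request:
apply_moves:
  delta_pos:
    - [0,1.7,-20]
  twist: [0]
  claw: [0]

```text
clock: 28.0
tool_pos: [578.2, -11.8, 347.3]
tool_rot: [0.712, 0.027, 0.7, -0.044]
wrist_force: [0.5, 0.4, -0.5]
finger_gap: 8.3
```

```bash
python3 s.py 4 578 -14.5 93 -5.6; python3 ov.py w22
```

```text
t 28.2 grasp [577.4 -15.  189.2] jawyaw -5.74 tilt [ 0.0066 -0.0245] F [ 0.4  0.  -0.8] gap 8.3
delta [  0.6   0.5 -96.2] twist 0.14
```

Request:
apply_moves:
  delta_pos:
    - [0.5,0.7,-18]
  twist: [0]
  claw: [0]

```text
clock: 28.35
tool_pos: [578.9, -11.0, 330.2]
tool_rot: [0.712, 0.027, 0.7, -0.044]
wrist_force: [1.0, 0.1, -0.1]
finger_gap: 8.1
```

```bash
python3 s.py 4 578 -14.5 93 -5.6
```

```text
t 28.55 grasp [578.4 -14.4 172.3] jawyaw -5.75 tilt [ 0.0079 -0.0247] F [ 0.2 -1.  -0.1] gap 8.4
delta [ -0.4  -0.1 -79.3] twist 0.15
```

Request:
apply_moves:
  delta_pos:
    - [0,0,-28]
  twist: [0]
  claw: [0]

```text
clock: 28.65
tool_pos: [578.9, -10.8, 304.0]
tool_rot: [0.712, 0.027, 0.7, -0.044]
wrist_force: [0.1, 0.0, -1.3]
finger_gap: 8.2
```

```bash
python3 s.py 4 578 -14.5 93 -5.6
```

```text
t 28.85 grasp [578.4 -14.5 144.8] jawyaw -5.75 tilt [ 0.0078 -0.0247] F [ 0.4  0.1 -0.4] gap 8.3
delta [ -0.4  -0.  -51.8] twist 0.15
```

Request:
apply_moves:
  delta_pos:
    - [0,0,-24]
  twist: [0]
  claw: [0]

```text
clock: 28.95
tool_pos: [579.0, -10.8, 280.2]
tool_rot: [0.712, 0.027, 0.701, -0.044]
wrist_force: [-0.3, -0.2, -0.8]
finger_gap: 8.4
```

```bash
python3 s.py 4 578 -14.5 93 -5.6
```

```text
t 29.15 grasp [579.  -14.5 121.8] jawyaw -5.74 tilt [ 0.0088 -0.0248] F [-0.5  0.5 -0.3] gap 8.4
delta [ -1.    0.  -28.8] twist 0.14
```

Request:
apply_moves:
  delta_pos:
    - [0,0,-18]
  twist: [0]
  claw: [0]

```text
clock: 29.25
tool_pos: [579.0, -10.8, 262.4]
tool_rot: [0.711, 0.027, 0.701, -0.044]
wrist_force: [-2.0, 1.5, 1.2]
finger_gap: 8.0
```

```bash
python3 s.py 4 578 -14.5 93 -5.6
```

```text
t 29.45 grasp [579.9 -14.6 104.9] jawyaw -5.75 tilt [ 0.0105 -0.0251] F [ 0.3 -0.2 -0.9] gap 8.1
delta [ -1.9   0.1 -11.9] twist 0.15
```

Request:
apply_moves:
  delta_pos:
    - [0,0,-10]
  twist: [0]
  claw: [0]

```text
clock: 29.55
tool_pos: [579.1, -10.8, 252.0]
tool_rot: [0.711, 0.027, 0.701, -0.044]
wrist_force: [-3.0, 0.2, 2.1]
finger_gap: 8.3
```

```bash
python3 s.py 4 578 -14.5 93 -5.6
```

```text
t 29.75 grasp [580.4 -14.7  94.9] jawyaw -5.75 tilt [ 0.0115 -0.0252] F [-0.7  0.4 -1.5] gap 8.1
delta [-2.4  0.2 -1.9] twist 0.15
```

Request:
apply_moves:
  delta_pos:
    - [0,0,-4]
  twist: [0]
  claw: [0]

```text
clock: 29.85
tool_pos: [579.1, -10.8, 247.8]
tool_rot: [0.711, 0.027, 0.701, -0.044]
wrist_force: [-11.3, 2.4, 36.8]
finger_gap: 8.3
```

```bash
python3 s.py 3 578 -14.5 93 -5.6
```

```text
t 30.0 grasp [581.1 -14.8  93.1] jawyaw -5.75 tilt [ 0.013  -0.0255] F [-4.9  1.4 11. ] gap 8.1
delta [-3.1  0.3 -0.1] twist 0.15
```

Seated. Release and rise.

Request:
apply_moves:
  delta_pos:
    - [0,0,0]
    - [0,0,0]
    - [0,0,15]
    - [0,0,30]
    - [0,0,35]
    - [0,0,40]
  twist: [0,0,0,0,0,0]
  claw: [0.22,0.22,0.22,0.22,0.22,0.22]

```text
clock: 30.6
tool_pos: [577.1, -10.7, 367.9]
tool_rot: [0.708, 0.027, 0.705, -0.044]
wrist_force: [-0.6, -0.3, 0.3]
finger_gap: 18.8
```

```bash
python3 s.py 3 522.7 -297.7 215 2.5; python3 ov.py w23
```

```text
t 30.75 grasp [581.6 -14.9 216.9] jawyaw -5.76 tilt [ 0.0145 -0.0257] F [-0.5  0.2 -0.2] gap 18.8
delta [ -58.9 -282.8   -1.9] twist 8.26
```

Request:
apply_moves:
  delta_pos:
    - [-10,-45,5]
    - [-10,-45,0]
    - [-10,-45,0]
    - [-10,-45,0]
    - [-9,-45,0]
    - [-7,-45,0]
  twist: [1.3,1.3,1.3,1.3,1.3,1.2]
  claw: [0.3,0.3,0.3,0.3,0.3,0.3]

```text
clock: 31.4
tool_pos: [517.6, -282.3, 367.0]
tool_rot: [0.707, -0.024, 0.706, 0.013]
wrist_force: [-0.0, -0.5, 0.2]
finger_gap: 25.6
```

```bash
python3 s.py 4 522.7 -297.7 140 2
```

```text
t 31.6 grasp [ 518.5 -284.1  212.1] jawyaw 2.81 tilt [ 0.002  -0.0159] F [-0.7  0.4  0.1] gap 25.9
delta [  4.2 -13.6 -72.1] twist -0.81
```

Request:
apply_moves:
  delta_pos:
    - [4,-13,-25]
  twist: [-0.8]
  claw: [0.3]

```text
clock: 31.7
tool_pos: [523.1, -293.8, 344.6]
tool_rot: [0.709, -0.019, 0.705, 0.007]
wrist_force: [0.2, -0.8, 0.4]
finger_gap: 25.6
```

```bash
python3 s.py 4
```

```text
t 31.9 grasp [ 521.8 -295.1  185.9] jawyaw 2.1 tilt [-0.0008 -0.0134] F [-0.3 -0.   0.3] gap 26.0
```

Request:
apply_moves:
  delta_pos:
    - [0,0,-45]
  twist: [0]
  claw: [0.3]

```text
clock: 32.0
tool_pos: [525.6, -294.1, 302.8]
tool_rot: [0.711, -0.021, 0.703, 0.006]
wrist_force: [1.6, -1.1, 0.8]
finger_gap: 25.6
```

```bash
python3 s.py 4 522.7 -297.7 100 2; python3 -c "
from v import *
snap('w24')"
```

```text
t 32.2 grasp [ 521.3 -293.6  140.9] jawyaw 2.18 tilt [-0.0027 -0.012 ] F [-0.4 -0.7  0.6] gap 25.7
delta [  1.4  -4.1 -40.9] twist -0.18
```

Request:
apply_moves:
  delta_pos:
    - [1.5,-4,-8]
  twist: [-0.2]
  claw: [0.3]

```text
clock: 32.35
tool_pos: [525.2, -296.8, 292.4]
tool_rot: [0.708, -0.018, 0.705, 0.006]
wrist_force: [0.6, -0.4, 0.6]
finger_gap: 25.7
```

```bash
python3 s.py 4 522.7 -297.7 97 2
```

```text
t 32.55 grasp [ 524.4 -299.   135.1] jawyaw 1.96 tilt [ 0.0011 -0.0147] F [-0.2 -0.3  0.9] gap 25.8
delta [ -1.7   1.3 -38.1] twist 0.04
```

Request:
apply_moves:
  delta_pos:
    - [0,0,-36]
  twist: [0]
  claw: [0.3]

```text
clock: 32.65
tool_pos: [527.2, -298.9, 259.6]
tool_rot: [0.711, -0.02, 0.703, 0.004]
wrist_force: [1.1, -0.7, -0.2]
finger_gap: 25.2
```

```bash
python3 s.py 6 522.7 -297.7 97 2
```

```text
t 32.95 grasp [ 525.  -299.5  100.4] jawyaw 1.95 tilt [ 0.0023 -0.0155] F [0.3 0.1 0.5] gap 25.9
delta [-2.3  1.8 -3.4] twist 0.05
```

Request:
apply_moves:
  delta_pos:
    - [-2.5,2,-4]
  twist: [0]
  claw: [0.3]

```text
clock: 33.05
tool_pos: [523.1, -295.9, 253.3]
tool_rot: [0.709, -0.018, 0.705, 0.006]
wrist_force: [0.0, -0.1, 0.9]
finger_gap: 25.3
```

```bash
python3 s.py 4 522.7 -297.7 97 2
```

```text
t 33.25 grasp [ 522.6 -297.6   96.9] jawyaw 1.95 tilt [ 0.0028 -0.0159] F [ 0.3  0.  -0.2] gap 25.9
delta [ 0.1 -0.1  0.1] twist 0.05
```

Request:
apply_moves:
  delta_pos:
    - [0,0,0]
    - [0,0,0]
    - [0,0,0]
  twist: [0,0,0]
  claw: [0,0,0]
  newtons: 60

```text
clock: 33.55
tool_pos: [522.3, -295.2, 252.5]
tool_rot: [0.708, -0.018, 0.706, 0.006]
wrist_force: [0.3, 0.0, -0.8]
finger_gap: 8.0
```

```bash
python3 s.py 3 522.7 -297.7 97 2
```

```text
t 33.7 grasp [ 522.8 -297.7   97.4] jawyaw 1.96 tilt [ 0.0034 -0.0164] F [-0.5  0.4 -0.4] gap 8.2
delta [-0.1  0.  -0.4] twist 0.04
```

Request:
apply_moves:
  delta_pos:
    - [0,0,50]
  twist: [0]
  claw: [0]

```text
clock: 33.8
tool_pos: [519.8, -294.8, 295.7]
tool_rot: [0.704, -0.017, 0.71, 0.007]
wrist_force: [-0.2, -3.1, -2.4]
finger_gap: 8.1
```

```bash
python3 s.py 4
```

```text
t 34.0 grasp [ 523.9 -298.5  148.9] jawyaw 1.95 tilt [ 0.0062 -0.0182] F [-0.4  0.1 -1.5] gap 8.5
```

Request:
apply_moves:
  delta_pos:
    - [0,0,50]
  twist: [0]
  claw: [0]

```text
clock: 34.1
tool_pos: [519.2, -293.0, 343.7]
tool_rot: [0.704, -0.014, 0.71, 0.01]
wrist_force: [-0.7, -0.0, -0.8]
finger_gap: 8.1
```

```bash
python3 s.py 4
```

```text
t 34.3 grasp [ 524.  -298.4  197.5] jawyaw 1.95 tilt [ 0.0067 -0.0183] F [-0.9  0.7 -0.6] gap 8.0
```

Request:
apply_moves:
  delta_pos:
    - [5,30,25]
  twist: [-1]
  claw: [0]

```text
clock: 34.4
tool_pos: [525.9, -266.3, 372.1]
tool_rot: [0.706, -0.009, 0.708, -0.001]
wrist_force: [0.5, 1.0, -1.3]
finger_gap: 8.1
```

```bash
python3 s.py 4 573.3 -57.5 220 -5.6
```

```text
t 34.6 grasp [ 528.3 -267.6  221. ] jawyaw 1.03 tilt [ 0.0043 -0.0175] F [-0.2  0.2 -1.5] gap 8.3
delta [ 45.  210.1  -1. ] twist -6.63
```

Request:
apply_moves:
  delta_pos:
    - [9,40,1]
    - [9,40,1]
    - [9,40,1]
    - [9,40,1]
    - [9,40,1]
  twist: [-1.2,-1.2,-1.2,-1.2,-1.2]
  claw: [0,0,0,0,0]

```text
clock: 35.1
tool_pos: [569.9, -65.3, 369.8]
tool_rot: [0.702, 0.031, 0.711, -0.042]
wrist_force: [0.3, 0.1, -0.0]
finger_gap: 8.0
```

```bash
python3 s.py 4 573.3 -57.5 215 -5.6
```

```text
t 35.3 grasp [567.9 -68.1 215.1] jawyaw -5.7 tilt [-0.0134 -0.0154] F [ 0.2 -0.2 -0.2] gap 8.4
delta [ 5.4 10.6 -0.1] twist 0.1
```

Request:
apply_moves:
  delta_pos:
    - [6,11,-5]
  twist: [0]
  claw: [0]

```text
clock: 35.4
tool_pos: [575.9, -56.1, 364.7]
tool_rot: [0.702, 0.03, 0.711, -0.042]
wrist_force: [-0.1, -0.6, -1.1]
finger_gap: 8.4
```

```bash
python3 s.py 4 574 -57 205 -5.6; python3 ov.py w25;python3 -c "
from v import *
import pickle
m=pickle.load(open('pics/w25.pkl','rb'))
a=np.radians(-5.6);X=np.array([np.cos(a),np.sin(a)]);Y=np.array([-np.sin(a),np.cos(a)])
c=np.array([573.3,-57.5])
for z in (125,98): print([((proj(m,[*(c-50*X+e*Y),z])-110)*2).round(1) for e in (-4.5,4.5)])
"
```

```text
t 35.6 grasp [573.5 -57.8 209.3] jawyaw -5.74 tilt [-0.0148 -0.0154] F [-0.7 -0.6  0.1] gap 7.9
delta [ 0.5  0.8 -4.3] twist 0.14
[array([403.5, 145. ]), array([433.1, 144.9])]
[array([406.2, 137.1]), array([432.5, 137. ])]
```

Request:
apply_moves:
  delta_pos:
    - [1,1,-20]
  twist: [0]
  claw: [0]

```text
clock: 35.75
tool_pos: [578.3, -55.5, 347.6]
tool_rot: [0.704, 0.03, 0.709, -0.042]
wrist_force: [0.0, -0.1, -0.0]
finger_gap: 8.2
```

```bash
python3 s.py 4 574 -57 205 -5.6
```

```text
t 35.95 grasp [574.1 -57.2 189.5] jawyaw -5.79 tilt [-0.0155 -0.0153] F [ 0.8 -0.9 -0.6] gap 8.5
delta [-0.1  0.2 15.5] twist 0.19
```

Request:
apply_moves:
  delta_pos:
    - [0,0,-12]
  twist: [0]
  claw: [0]

```text
clock: 36.05
tool_pos: [577.7, -55.4, 334.7]
tool_rot: [0.703, 0.03, 0.71, -0.042]
wrist_force: [0.3, -0.2, 0.2]
finger_gap: 8.2
```

```bash
python3 s.py 4 574 -57 93 -5.6; python3 ov.py w26
```

```text
t 36.25 grasp [573.8 -57.2 177.3] jawyaw -5.79 tilt [-0.0162 -0.0151] F [-0.5 -0.5 -0.9] gap 7.9
delta [  0.2   0.2 -84.3] twist 0.19
```

Inside the groove freely. Continue.

Request:
apply_moves:
  delta_pos:
    - [0.5,0,-28]
  twist: [0]
  claw: [0]

```text
clock: 36.4
tool_pos: [578.4, -55.2, 308.6]
tool_rot: [0.703, 0.03, 0.709, -0.042]
wrist_force: [-0.2, -0.0, -0.5]
finger_gap: 8.2
```

```bash
python3 s.py 4 574 -57 93 -5.6
```

```text
t 36.6 grasp [574.3 -57.1 149.5] jawyaw -5.79 tilt [-0.0164 -0.0151] F [ 0.5 -0.3 -0. ] gap 7.8
delta [ -0.3   0.1 -56.5] twist 0.19
```

Request:
apply_moves:
  delta_pos:
    - [0,0,-25]
  twist: [0]
  claw: [0]

```text
clock: 36.7
tool_pos: [578.5, -55.1, 283.7]
tool_rot: [0.703, 0.03, 0.71, -0.042]
wrist_force: [0.8, 0.2, -1.3]
finger_gap: 8.4
```

```bash
python3 s.py 4 574 -57 93 -5.6
```

```text
t 36.9 grasp [574.7 -57.2 125.2] jawyaw -5.78 tilt [-0.0158 -0.0152] F [ 0.2 -0.1 -0.4] gap 7.7
delta [ -0.7   0.2 -32.2] twist 0.18
```

Request:
apply_moves:
  delta_pos:
    - [0,0,-20]
  twist: [0]
  claw: [0]

```text
clock: 37.0
tool_pos: [578.5, -55.1, 264.1]
tool_rot: [0.702, 0.03, 0.71, -0.042]
wrist_force: [-1.6, 0.2, 0.1]
finger_gap: 8.4
```

```bash
python3 s.py 4 574 -57 93 -5.6
```

```text
t 37.2 grasp [575.6 -57.3 106.3] jawyaw -5.78 tilt [-0.014  -0.0155] F [ 1.1  0.4 -0.1] gap 8.0
delta [ -1.6   0.3 -13.3] twist 0.18
```

Request:
apply_moves:
  delta_pos:
    - [-0.5,0,-11]
  twist: [0]
  claw: [0]

```text
clock: 37.3
tool_pos: [578.3, -55.1, 252.7]
tool_rot: [0.703, 0.03, 0.71, -0.042]
wrist_force: [-1.3, -0.1, 0.3]
finger_gap: 8.1
```

```bash
python3 s.py 4 574 -57 93 -5.6
```

```text
t 37.5 grasp [575.6 -57.4  95.4] jawyaw -5.79 tilt [-0.0132 -0.0155] F [-0.   0.5 -0.6] gap 7.9
delta [-1.6  0.4 -2.4] twist 0.19
```

Request:
apply_moves:
  delta_pos:
    - [0,0,-4]
  twist: [0]
  claw: [0]

```text
clock: 37.6
tool_pos: [578.0, -55.1, 248.4]
tool_rot: [0.702, 0.03, 0.71, -0.042]
wrist_force: [-11.0, 2.4, 34.6]
finger_gap: 8.4
```

```bash
python3 s.py 3 574 -57 93 -5.6
```

```text
t 37.75 grasp [576.4 -57.6  93.7] jawyaw -5.78 tilt [-0.0115 -0.0161] F [-4.5  1.7 12.4] gap 7.9
delta [-2.4  0.6 -0.7] twist 0.18
```

Request:
apply_moves:
  delta_pos:
    - [0,0,0]
    - [0,0,0]
    - [0,0,15]
    - [0,0,35]
    - [-5,0,40]
    - [-10,0,45]
    - [-30,0,45]
  twist: [0,0,0,0,0,0,0]
  claw: [0.22,0.22,0.22,0.22,0.22,0.22,0.1]

```text
clock: 38.45
tool_pos: [535.1, -55.0, 426.8]
tool_rot: [0.7, 0.03, 0.712, -0.041]
wrist_force: [-0.1, -0.4, 0.6]
finger_gap: 8.7
```

```bash
python3 s.py 3; python3 -c "
from v import *
snap('w27');save('side','s27.png');save('scene','sc27.png')
for n in ('side','scene'):
  m=r.camera_model(n)
  for q in ('lid_grip',):
    for d in r.mark_of(n,q): print(n,q,d['centre'],d['confidence'])
st()"
```

```text
t 38.6 grasp [532.3 -57.4 274. ] jawyaw -5.79 tilt [-0.0131 -0.0157] F [ 0.4 -0.4 -0.5] gap 8.3
side lid_grip [348.7, 188.5] 0.62
scene lid_grip [261.4, 235.3] 0.81
t 38.85 grasp [530.1 -56.7 267.2] jawyaw -5.76 tilt [-0.0247 -0.0131] F [-0.7  0.4 -0.4] gap 8.8
```

```bash
python3 -c "
from v import *
ms=r.camera_model('side');mc=r.camera_model('scene')
p,e=tri([ray(ms,[348.7,188.5]),ray(mc,[261.4,235.3])]);print(p,e)
print(crop('s27',300,140,420,230,'s27c'),crop('sc27',230,180,330,255,'sc27c'))
"
```

```text
[680.93859753  -2.67599816 223.11299493] [np.float64(3.6692680186653504), np.float64(3.669268018665166)]
6.666666666666667 8.0
```

Request:
apply_moves:
  delta_pos:
    - [0,0,45]
    - [35,12,10]
    - [40,13,0]
    - [40,13,0]
    - [40,12,0]
    - [20,0,0]
  twist: [0,0,0,0,0,0]
  claw: [0,0,0,0,0,0]
  newtons: 40

```text
clock: 39.45
tool_pos: [711.7, -2.1, 466.2]
tool_rot: [0.689, 0.032, 0.723, -0.04]
wrist_force: [0.1, -0.3, 0.6]
finger_gap: 0.0
```

```bash
python3 s.py 4 708 -7 235 -5.6
```

```text
t 39.65 grasp [701.1  -5.1 312.1] jawyaw -5.95 tilt [-0.0503 -0.0095] F [-0.   0.2  0.2] gap 0.2
delta [  6.9  -1.9 -77.1] twist 0.35
```

Request:
apply_moves:
  delta_pos:
    - [10,-2,0]
    - [0,0,-30]
  twist: [0.3,0]
  claw: [0,0]

```text
clock: 39.85
tool_pos: [719.0, -6.3, 441.8]
tool_rot: [0.691, 0.03, 0.721, -0.04]
wrist_force: [0.5, -0.3, 0.2]
finger_gap: -0.2
```

```bash
python3 s.py 3 708 -7 235 -5.6; python3 -c "
from v import *
save('side','s28.png');crop('s28',270,100,430,220,'s28c')"
```

```text
t 40.0 grasp [707.7  -7.3 280.3] jawyaw -5.65 tilt [-0.0573 -0.0092] F [-0.3  1.1  0. ] gap -0.0
delta [  0.3   0.3 -45.3] twist 0.05
```

Request:
apply_moves:
  delta_pos:
    - [0,0,-45]
  twist: [0]
  claw: [0]

```text
clock: 40.15
tool_pos: [719.4, -6.4, 401.2]
tool_rot: [0.693, 0.03, 0.719, -0.04]
wrist_force: [1.3, -0.5, 0.9]
finger_gap: -0.1
```

```bash
python3 s.py 4 692 -6 232 -5.6
```

```text
t 40.35 grasp [707.9  -7.4 237.4] jawyaw -5.66 tilt [-0.056  -0.0093] F [-0.9  0.1  0.4] gap 0.2
delta [-15.9   1.4  -5.4] twist 0.06
```

Request:
apply_moves:
  delta_pos:
    - [-15,1.5,0]
    - [-12,1,0]
  twist: [0,0]
  claw: [0,0]

```text
clock: 40.55
tool_pos: [692.1, -3.8, 398.0]
tool_rot: [0.69, 0.031, 0.722, -0.039]
wrist_force: [1.2, 0.6, -0.6]
finger_gap: -0.2
```

```bash
python3 s.py 3 660 -3 228 -5.6
```

```text
t 40.7 grasp [684.   -5.4 242.8] jawyaw -5.67 tilt [-0.0474 -0.0103] F [ 0.6  0.3 -0.8] gap -0.3
delta [-24.    2.4 -14.8] twist 0.07
```

Request:
apply_moves:
  delta_pos:
    - [-12,1,-12]
    - [-14,1,-6]
  twist: [0,0]
  claw: [0,0]

```text
clock: 40.9
tool_pos: [668.8, -2.3, 384.3]
tool_rot: [0.694, 0.03, 0.718, -0.04]
wrist_force: [1.4, -0.0, 2.1]
finger_gap: 0.1
```

```bash
python3 s.py 3 660 -3 228 -5.6; python3 -c "
from v import *
save('side','s29.png');crop('s29',270,100,430,220,'s29c')"
```

```text
t 41.05 grasp [661.8  -4.  229.1] jawyaw -5.69 tilt [-0.0377 -0.0115] F [ 1.3 -0.2  0.6] gap -0.5
delta [-1.8  1.  -1.1] twist 0.09
```

Request:
apply_moves:
  delta_pos:
    - [-18,1.5,-4]
    - [-18,1.5,-6]
    - [-14,1.2,-8]
  twist: [0,0,0]
  claw: [0,0,0]

```text
clock: 41.4
tool_pos: [622.8, 1.3, 369.5]
tool_rot: [0.698, 0.031, 0.715, -0.04]
wrist_force: [1.6, 0.5, 1.5]
finger_gap: 0.0
```

```bash
python3 s.py 3 601 2 211 -5.6; python3 -c "
from v import *
save('side','s30.png');crop('s30',250,120,410,240,'s30c')"
```

```text
t 41.55 grasp [ 6.174e+02 -5.000e-01  2.133e+02] jawyaw -5.72 tilt [-0.029  -0.0121] F [ 0.6  0.2 -0. ] gap 0.2
delta [-16.4   2.5  -2.3] twist 0.12
```

Request:
apply_moves:
  delta_pos:
    - [-14,1.4,-8]
    - [-14,1.4,-10]
    - [-12,1.2,-12]
  twist: [0,0,0]
  claw: [0,0,0]

```text
clock: 41.9
tool_pos: [588.3, 4.6, 342.6]
tool_rot: [0.701, 0.031, 0.711, -0.04]
wrist_force: [-0.1, -0.4, 1.3]
finger_gap: -0.1
```

```bash
python3 s.py 3 575 5 185 -5.6; python3 -c "
from v import *
save('side','s31.png');crop('s31',250,120,410,240,'s31c')"
```

```text
t 42.05 grasp [584.    2.7 186. ] jawyaw -5.75 tilt [-0.0198 -0.0129] F [ 0.5 -0.6 -0.4] gap -0.1
delta [-9.   2.3 -1. ] twist 0.15
```

Good; continue down the arc.

Request:
apply_moves:
  delta_pos:
    - [-7,1,-12]
    - [-6,1,-14]
    - [-3,0.5,-14]
  twist: [0,0,0]
  claw: [0,0,0]

```text
clock: 42.4
tool_pos: [574.9, 6.6, 304.1]
tool_rot: [0.703, 0.03, 0.709, -0.041]
wrist_force: [-1.6, -1.2, 1.6]
finger_gap: 0.1
```

```bash
python3 s.py 3 562 7 150 -5.6; python3 -c "
from v import *
save('side','s32.png');crop('s32',250,150,410,270,'s32c')"
```

```text
t 42.55 grasp [572.2   4.5 147.9] jawyaw -5.77 tilt [-0.0131 -0.014 ] F [-0.3  0.3 -0.2] gap -0.4
delta [-10.2   2.5   2.1] twist 0.17
```

Request:
apply_moves:
  delta_pos:
    - [0,0,-6]
  twist: [0]
  claw: [0]

```text
clock: 42.7
tool_pos: [575.9, 6.5, 299.1]
tool_rot: [0.704, 0.03, 0.709, -0.041]
wrist_force: [-1.1, 0.1, 2.7]
finger_gap: -0.2
```

```bash
python3 s.py 3
```

```text
t 42.85 grasp [573.6   4.3 143.1] jawyaw -5.77 tilt [-0.0104 -0.0142] F [ 0.8 -0.2  0.1] gap -0.2
```

Request:
apply_moves:
  delta_pos:
    - [0,0,-3]
  twist: [0]
  claw: [0]

```text
clock: 42.95
tool_pos: [575.3, 6.6, 297.7]
tool_rot: [0.703, 0.03, 0.71, -0.041]
wrist_force: [-9.7, 1.5, 26.5]
finger_gap: -0.0
```

```bash
python3 s.py 3
```

```text
t 43.1 grasp [573.7   4.3 142.9] jawyaw -5.77 tilt [-0.0097 -0.0145] F [-5.1  1.  13.2] gap 0.1
```

Request:
apply_moves:
  delta_pos:
    - [0,0,30]
    - [0,0,45]
    - [-20,20,45]
    - [-30,40,45]
    - [-30,45,30]
    - [-20,45,0]
    - [-10,45,0]
    - [0,45,0]
    - [0,30,0]
  twist: [0,0,2,2,2,0,0,0,0]
  claw: [0,0,0,0.5,1,1,1,1,1]

```text
clock: 44.0
tool_pos: [473.5, 260.9, 483.5]
tool_rot: [0.707, -0.004, 0.707, -0.005]
wrist_force: [1.6, -0.9, 0.3]
finger_gap: 84.9
```

```bash
python3 s.py 4; python3 -c "
from v import *
snap('w40');save('side','s40.png');save('scene','sc40.png')
for n in ('side','scene','wrist'):
  m=r.camera_model(n)
  for d in r.mark_of(n,'jar_1'): print(n,d['centre'],round(d['confidence'],2),atz(m,d['centre'],0).round(1))
st()"
```

```text
t 44.2 grasp [473.8 256.7 327.7] jawyaw -0.09 tilt [-0.0025 -0.0147] F [ 0.5 -1.   1. ] gap 85.2
side [297.9, 350.7] 0.94 [ 368.5 -248.3    0. ]
side [209.9, 238.8] 0.89 [360.9 267.    0. ]
side [285.5, 307.2] 0.74 [ 415.4 -106.4    0. ]
side [248.5, 257.9] 0.58 [421.7 123.    0. ]
scene [296.5, 150.5] 0.91 [ 357.2 -253.8    0. ]
scene [314.7, 193.4] 0.88 [ 416.6 -112.5    0. ]
scene [429.7, 271.9] 0.81 [361.6 253.6   0. ]
scene [369.0, 249.9] 0.68 [430.1 108.1   0. ]
wrist [214.0, 159.7] 0.89 [421.6 116.    0. ]
wrist [57.6, 161.7] 0.78 [420.9 -98.1  -0. ]
wrist [324.0, 103.8] 0.75 [354.6 259.5   0. ]
t 44.5 grasp [474.3 255.3 327.8] jawyaw -0.28 tilt [-0.0023 -0.0142] F [ 0.1  0.2 -0.2] gap 85.4
```

```bash
python3 -c "
from v import *
print(crop('w40',270,160,450,330,'w40c'))"
```

```text
3.5294117647058822
```

```bash
python3 -c "
from v import *
import pickle
m=pickle.load(open('pics/w40.pkl','rb'))
f=lambda p,z:atz(m,np.array(p)/3.52941+[270,160],z)[:2].round(1)
for p in [(596,137),(490,577),(47,515)]: print(f(p,55))
print('centre',f((310,325),48))
for p in [(323,96),(190,166),(10,168)]: print('jar',atz(m,p,90).round(1))
"
```

```text
[463.9 395.1]
[627.6 372.1]
[603.  208.7]
centre [532. 303.]
jar [356.3 259.2  90. ]
jar [423.9 119.4  90. ]
jar [423.3 -83.4  90. ]
```

Request:
apply_moves:
  delta_pos:
    - [-40,2,0]
    - [-40,2,-20]
    - [-35,2,-40]
    - [0,0,-40]
    - [0,0,-40]
  twist: [0,0,0,0,0]
  claw: [1,1,1,1,1]

```text
clock: 45.0
tool_pos: [360.7, 261.2, 346.6]
tool_rot: [0.712, 0.003, 0.702, -0.007]
wrist_force: [-0.3, 0.6, -0.8]
finger_gap: 85.4
```

```bash
python3 s.py 4 356.3 259.2 76 0; python3 -c "
from v import *
snap('w41')"
```

```text
t 45.2 grasp [362.8 259.9 192.2] jawyaw -0.79 tilt [ 0.0097 -0.0079] F [0.8 0.5 0.9] gap 85.6
delta [  -6.5   -0.7 -116.2] twist 0.79
```

```bash
python3 -c "
from v import *
import pickle
m=pickle.load(open('pics/w41.pkl','rb'))
print(atz(m,(319,238),90).round(1),atz(m,(133,326),90).round(1))"
```

```text
[354.7 260.8  90. ] [423.2 117.5  90. ]
```

Request:
apply_moves:
  delta_pos:
    - [-6,-0.5,-45]
  twist: [0]
  claw: [1]

```text
clock: 45.35
tool_pos: [362.3, 263.9, 311.4]
tool_rot: [0.718, 0.006, 0.696, -0.004]
wrist_force: [1.5, 0.7, -0.1]
finger_gap: 85.4
```

```bash
python3 s.py 3 356.3 259.2 76 0
```

```text
t 45.5 grasp [358.1 259.9 149. ] jawyaw -0.81 tilt [ 0.0111 -0.0072] F [ 0.   0.3 -0.2] gap 85.6
delta [ -1.8  -0.7 -73. ] twist 0.81
```

Request:
apply_moves:
  delta_pos:
    - [-2,0.5,-45]
  twist: [0]
  claw: [1]

```text
clock: 45.6
tool_pos: [360.1, 264.3, 266.2]
tool_rot: [0.717, 0.006, 0.697, -0.005]
wrist_force: [1.3, 1.0, -0.1]
finger_gap: 85.3
```

```bash
python3 s.py 4 355.5 260.3 76 0
```

```text
t 45.8 grasp [357.4 261.  105.8] jawyaw -0.82 tilt [ 0.0125 -0.0065] F [ 1.3 -0.6  1.1] gap 85.6
delta [ -1.9  -0.7 -29.8] twist 0.82
```

Request:
apply_moves:
  delta_pos:
    - [0,0,-29]
  twist: [0]
  claw: [1]

```text
clock: 45.9
tool_pos: [359.7, 264.2, 237.4]
tool_rot: [0.716, 0.005, 0.699, -0.005]
wrist_force: [0.7, 0.6, 0.6]
finger_gap: 85.2
```

```bash
python3 s.py 5 355.5 260.3 76 0
```

```text
t 46.15 grasp [358.9 261.7  78.9] jawyaw -0.82 tilt [ 0.015  -0.0052] F [ 0.2 -0.   0.3] gap 85.5
delta [-3.4 -1.4 -2.9] twist 0.82
```

Request:
apply_moves:
  delta_pos:
    - [-3,-1,-3]
  twist: [0]
  claw: [1]

```text
clock: 46.25
tool_pos: [354.8, 262.1, 232.8]
tool_rot: [0.714, 0.004, 0.701, -0.006]
wrist_force: [1.1, 0.2, 0.4]
finger_gap: 85.2
```

```bash
python3 s.py 3 355.5 260.3 76 0
```

```text
t 46.4 grasp [356.1 260.9  76.6] jawyaw -0.82 tilt [ 0.016  -0.0047] F [-0.  -0.4 -0.3] gap 85.4
delta [-0.6 -0.6 -0.6] twist 0.82
```

Request:
apply_moves:
  delta_pos:
    - [0,0,0]
    - [0,0,0]
    - [0,0,0]
  twist: [0,0,0]
  claw: [0.3,0.3,0.3]
  newtons: 40

```text
clock: 46.7
tool_pos: [353.8, 261.7, 232.6]
tool_rot: [0.713, 0.003, 0.701, -0.007]
wrist_force: [0.4, -1.4, 1.8]
finger_gap: 52.1
```

```bash
python3 s.py 2 355.5 260.3 76 0
```

```text
t 46.8 grasp [356.5 260.9  77.6] jawyaw -0.81 tilt [ 0.0173 -0.0046] F [-1.4 -2.   3.9] gap 52.3
delta [-1.  -0.6 -1.6] twist 0.81
```

Request:
apply_moves:
  delta_pos:
    - [0,0,45]
  twist: [0]
  claw: [0.3]

```text
clock: 46.9
tool_pos: [350.5, 259.9, 272.7]
tool_rot: [0.709, 0.001, 0.705, -0.009]
wrist_force: [0.4, 0.0, -2.5]
finger_gap: 52.5
```

```bash
python3 s.py 4
```

```text
t 47.1 grasp [357.2 261.4 123.3] jawyaw -0.81 tilt [ 0.019  -0.0033] F [-0.3 -1.  -2. ] gap 52.3
```

Request:
apply_moves:
  delta_pos:
    - [0,0,45]
  twist: [0]
  claw: [0.3]

```text
clock: 47.2
tool_pos: [350.4, 259.9, 317.0]
tool_rot: [0.709, 0.001, 0.705, -0.009]
wrist_force: [0.4, -0.8, -1.2]
finger_gap: 52.3
```

```bash
python3 s.py 4 578 336.3 165 -8.2; python3 -c "
from v import *
snap('w42')"
```

```text
t 47.4 grasp [357.  261.4 167.9] jawyaw -0.81 tilt [ 0.0188 -0.0033] F [-0.3  0.8 -2.3] gap 52.1
delta [221.   74.9  -2.9] twist -7.39
```

Request:
apply_moves:
  delta_pos:
    - [30,10,5]
    - [37,12.5,2]
    - [37,12.5,2]
    - [37,12.5,2]
    - [37,12.5,2]
    - [30,12,2]
  twist: [-1.2,-1.2,-1.2,-1.2,-1.2,-1.2]
  claw: [0.3,0.3,0.3,0.3,0.3,0.3]

```text
clock: 48.05
tool_pos: [556.7, 330.6, 319.0]
tool_rot: [0.699, 0.043, 0.711, -0.058]
wrist_force: [-0.1, 0.7, -1.9]
finger_gap: 52.1
```

```bash
python3 s.py 4 578 336.3 165 -8.2; python3 -c "
from v import *
snap('w43')"
```

```text
t 48.25 grasp [552.2 327.2 164.2] jawyaw -8.1 tilt [-0.0199 -0.0204] F [ 0.  -0.6 -2.5] gap 52.1
delta [25.8  9.1  0.8] twist -0.1
```

Request:
apply_moves:
  delta_pos:
    - [27,9,0]
  twist: [0]
  claw: [0.3]

```text
clock: 48.4
tool_pos: [577.5, 338.1, 317.9]
tool_rot: [0.696, 0.04, 0.714, -0.058]
wrist_force: [0.0, -0.1, -2.3]
finger_gap: 52.0
```

```bash
python3 s.py 4 579 336.5 84 -8.2
```

```text
t 48.6 grasp [577.  335.5 163.8] jawyaw -8.07 tilt [-0.022  -0.0213] F [-0.3 -0.6 -2.7] gap 52.5
delta [  2.    1.  -79.8] twist -0.13
```

Request:
apply_moves:
  delta_pos:
    - [0,0,-35]
  twist: [0]
  claw: [0.3]

```text
clock: 48.7
tool_pos: [581.8, 339.7, 289.2]
tool_rot: [0.701, 0.044, 0.709, -0.056]
wrist_force: [1.5, 0.8, -1.0]
finger_gap: 52.2
```

```bash
python3 s.py 4 579 336.5 84 -8.2;  python3 -c "
from v import *
snap('w44');save('side','s44.png');crop('s44',180,130,320,235,'s44c')"
```

```text
t 48.9 grasp [574.7 334.6 128. ] jawyaw -8.05 tilt [-0.0258 -0.023 ] F [ 0.8 -0.7 -0.7] gap 52.3
delta [  4.3   1.9 -44. ] twist -0.15
```

Request:
apply_moves:
  delta_pos:
    - [5,2,-25]
  twist: [0]
  claw: [0.3]

```text
clock: 49.1
tool_pos: [587.2, 341.9, 265.7]
tool_rot: [0.702, 0.044, 0.709, -0.056]
wrist_force: [0.8, 0.6, -1.0]
finger_gap: 52.1
```

```bash
python3 s.py 4 579 336.5 84 -8.2
```

```text
t 49.3 grasp [581.8 337.5 105.9] jawyaw -8.06 tilt [-0.0213 -0.021 ] F [-0.1 -0.5 -1.6] gap 52.0
delta [ -2.8  -1.  -21.9] twist -0.14
```

Request:
apply_moves:
  delta_pos:
    - [1,0,-16]
  twist: [0]
  claw: [0.3]

```text
clock: 49.4
tool_pos: [587.7, 341.6, 248.3]
tool_rot: [0.701, 0.043, 0.71, -0.056]
wrist_force: [1.1, 0.9, -1.0]
finger_gap: 52.5
```

```bash
python3 s.py 4 579 336.5 84 -8.2
```

```text
t 49.6 grasp [582.3 337.3  89.4] jawyaw -8.06 tilt [-0.0226 -0.0216] F [-0.  -1.  -1.5] gap 52.1
delta [-3.3 -0.8 -5.4] twist -0.14
```

Request:
apply_moves:
  delta_pos:
    - [-1,0,-5]
  twist: [0]
  claw: [0.3]

```text
clock: 49.7
tool_pos: [585.4, 340.9, 240.3]
tool_rot: [0.699, 0.042, 0.712, -0.058]
wrist_force: [-0.1, 0.2, -0.9]
finger_gap: 52.1
```

```bash
python3 s.py 3 579 336.5 84 -8.2
```

```text
t 49.85 grasp [581.4 337.4  84.6] jawyaw -8.06 tilt [-0.0222 -0.0214] F [-0.2  0.2 -1.7] gap 52.3
delta [-2.4 -0.9 -0.6] twist -0.14
```

Request:
apply_moves:
  delta_pos:
    - [0,0,-3]
  twist: [0]
  claw: [0.3]

```text
clock: 49.95
tool_pos: [585.1, 340.8, 239.2]
tool_rot: [0.698, 0.042, 0.712, -0.058]
wrist_force: [-5.4, -4.2, 23.3]
finger_gap: 51.9
```

```bash
python3 s.py 3 579 336.5 84 -8.2
```

```text
t 50.1 grasp [581.7 337.4  84.4] jawyaw -8.06 tilt [-0.021  -0.0213] F [-3.2 -2.5  9.9] gap 52.0
delta [-2.7 -0.9 -0.4] twist -0.14
```

Request:
apply_moves:
  delta_pos:
    - [0,0,0]
    - [0,0,0]
    - [0,0,25]
    - [0,0,45]
    - [-10,-10,45]
    - [-35,-35,0]
    - [-35,-35,0]
  twist: [0,0,0,0,0,1,1]
  claw: [0.76,0.76,0.76,1,1,1,1]

```text
clock: 50.8
tool_pos: [507.0, 261.9, 357.4]
tool_rot: [0.701, 0.028, 0.711, -0.044]
wrist_force: [-0.5, -0.9, -0.7]
finger_gap: 85.4
```

```bash
python3 s.py 3 424 118.5 190 0;  python3 -c "
from v import *
snap('w45')"
```

```text
t 50.95 grasp [501.9 257.3 201.2] jawyaw -6.0 tilt [-0.019  -0.0219] F [0.6 1.  0.1] gap 85.2
delta [ -77.9 -138.8  -11.2] twist 6.0
```

Request:
apply_moves:
  delta_pos:
    - [-20,-35,0]
    - [-20,-35,0]
    - [-20,-35,0]
    - [-15,-30,0]
  twist: [1.5,1.5,1.5,1]
  claw: [1,1,1,1]

```text
clock: 51.4
tool_pos: [437.1, 128.5, 357.4]
tool_rot: [0.705, -0.007, 0.709, -0.006]
wrist_force: [-0.2, -0.2, 0.8]
finger_gap: 85.6
```

```bash
python3 s.py 3 424 118.5 190 0;  python3 -c "
from v import *
import pickle
m=pickle.load(open('pics/w45.pkl','rb')); print(atz(m,(111,162),90))
snap('w46')"
```

```text
t 51.55 grasp [436.6 125.7 202.6] jawyaw -0.1 tilt [-0.0049 -0.0181] F [1.4 0.5 1.2] gap 85.4
delta [-12.6  -7.2 -12.6] twist 0.1
[424.49891864 118.06912064  90.        ]
```

Request:
apply_moves:
  delta_pos:
    - [-12,-7,-40]
  twist: [0]
  claw: [1]

```text
clock: 51.7
tool_pos: [432.0, 123.7, 322.8]
tool_rot: [0.711, -0.005, 0.703, -0.005]
wrist_force: [1.5, 0.0, -0.5]
finger_gap: 85.4
```

```bash
python3 -c "
from v import *
import pickle
m=pickle.load(open('pics/w46.pkl','rb')); print(atz(m,(308,229),90))";python3 s.py 4 424 118.5 76 0
```

```text
[423.25588752 117.33928141  90.        ]
t 51.9 grasp [425.6 120.2 162.4] jawyaw 0.01 tilt [-0.0057 -0.0176] F [ 0.6 -0.5  1. ] gap 85.3
delta [ -1.6  -1.7 -86.4] twist -0.01
```

Request:
apply_moves:
  delta_pos:
    - [0,0,-45]
  twist: [0]
  claw: [1]

```text
clock: 52.0
tool_pos: [433.0, 124.5, 278.8]
tool_rot: [0.711, -0.006, 0.703, -0.005]
wrist_force: [1.7, 1.7, -0.7]
finger_gap: 85.5
```

```bash
python3 s.py 4 424 118.5 76 0
```

```text
t 52.2 grasp [427.1 120.9 118.6] jawyaw 0.06 tilt [-0.0049 -0.0174] F [-0.1  0.1 -0.4] gap 85.6
delta [ -3.1  -2.4 -42.6] twist -0.06
```

Request:
apply_moves:
  delta_pos:
    - [-3,-3,-42]
  twist: [0]
  claw: [1]

```text
clock: 52.3
tool_pos: [431.3, 121.9, 238.1]
tool_rot: [0.711, -0.006, 0.703, -0.005]
wrist_force: [1.2, -0.2, -0.1]
finger_gap: 85.3
```

```bash
python3 s.py 5 423.7 118 76 0
```

```text
t 52.55 grasp [425.9 118.3  78.6] jawyaw 0.06 tilt [-0.0019 -0.0169] F [ 0.2 -0.   0.1] gap 85.2
delta [-2.2 -0.3 -2.6] twist -0.06
```

Request:
apply_moves:
  delta_pos:
    - [0,0,0]
    - [0,0,0]
    - [0,0,0]
  twist: [0,0,0]
  claw: [0.3,0.3,0.3]

```text
clock: 52.85
tool_pos: [429.5, 121.5, 238.9]
tool_rot: [0.71, -0.006, 0.704, -0.005]
wrist_force: [0.5, -0.1, -2.0]
finger_gap: 52.1
```

```bash
python3 s.py 2 423.7 118 76 0
```

```text
t 52.95 grasp [430.3 119.1  83.4] jawyaw 0.06 tilt [ 0.0069 -0.0154] F [-0.  -0.2  5.5] gap 51.8
delta [-6.6 -1.1 -7.4] twist -0.06
```

Request:
apply_moves:
  delta_pos:
    - [0,0,45]
  twist: [0]
  claw: [0.3]

```text
clock: 53.05
tool_pos: [425.5, 120.9, 278.7]
tool_rot: [0.705, -0.006, 0.709, -0.006]
wrist_force: [-0.2, 0.8, -2.4]
finger_gap: 51.7
```

```bash
python3 s.py 4;  python3 -c "
from v import *
snap('w47');save('side','s47.png');crop('s47',200,190,300,265,'s47c')"
```

```text
t 53.25 grasp [431.1 119.3 129.3] jawyaw 0.06 tilt [ 0.0092 -0.0149] F [-0.3  0.4 -2. ] gap 51.9
```

Request:
apply_moves:
  delta_pos:
    - [0,0,-38]
  twist: [0]
  claw: [0.3]

```text
clock: 53.45
tool_pos: [431.2, 121.8, 247.1]
tool_rot: [0.712, -0.005, 0.702, -0.005]
wrist_force: [1.4, 0.4, -2.1]
finger_gap: 51.9
```

```bash
python3 s.py 4
```

```text
t 53.65 grasp [426.6 118.7  87.8] jawyaw 0.07 tilt [-0.0009 -0.0163] F [-0.   0.2 -2.2] gap 51.7
```

Request:
apply_moves:
  delta_pos:
    - [0,0,-6]
  twist: [0]
  claw: [0.3]
  newtons: 20

```text
clock: 53.75
tool_pos: [427.9, 121.2, 237.9]
tool_rot: [0.708, -0.006, 0.706, -0.006]
wrist_force: [-5.8, -11.1, 39.2]
finger_gap: 52.1
```

```bash
python3 s.py 3
```

```text
t 53.9 grasp [428.2 118.5  82.9] jawyaw 0.05 tilt [ 0.0021 -0.0169] F [ 0.4 -0.3  1.4] gap 52.0
```

Request:
apply_moves:
  delta_pos:
    - [0,0,0]
    - [0,0,0]
    - [0,0,0]
  twist: [0,0,0]
  claw: [1,1,1]
  newtons: 40

```text
clock: 54.2
tool_pos: [428.9, 121.4, 239.4]
tool_rot: [0.709, -0.006, 0.705, -0.005]
wrist_force: [-0.6, -0.5, 0.5]
finger_gap: 85.1
```

```bash
python3 s.py 3;  python3 -c "
from v import *
snap('w48');save('side','s48.png');crop('s48',200,190,300,265,'s48c')"
```

```text
t 54.35 grasp [429.5 118.9  84.2] jawyaw 0.06 tilt [ 0.0049 -0.0157] F [0.1 0.3 0.6] gap 85.4
```

```bash
python3 -c "
from v import *
import pickle
m=pickle.load(open('pics/w48.pkl','rb')); print(atz(m,(314,315),90))
m=pickle.load(open('pics/w42.pkl','rb')); print(atz(m,(318,340),90+90))"; python3 s.py 0
```

```text
[421.05924475 118.32643834  90.        ]
[355.49738494 262.2966554  180.        ]
t 54.45 grasp [429.4 118.9  84.1] jawyaw 0.06 tilt [ 0.0045 -0.0158] F [ 0.7  0.2 -0.6] gap 85.6
```

Request:
apply_moves:
  delta_pos:
    - [-8,-0.5,-6]
  twist: [0]
  claw: [1]

```text
clock: 54.55
tool_pos: [421.9, 121.0, 233.7]
tool_rot: [0.71, -0.006, 0.704, -0.005]
wrist_force: [-0.4, 0.7, -1.1]
finger_gap: 85.5
```

```bash
python3 s.py 6 421 118.3 77 0
```

```text
t 54.85 grasp [421.3 118.4  78. ] jawyaw 0.06 tilt [ 0.0045 -0.0159] F [-0.   0.3  0. ] gap 85.4
delta [-0.3 -0.1 -1. ] twist -0.06
```

Request:
apply_moves:
  delta_pos:
    - [0,0,0]
    - [0,0,0]
    - [0,0,0]
  twist: [0,0,0]
  claw: [0.3,0.3,0.3]

```text
clock: 55.15
tool_pos: [421.2, 120.8, 233.6]
tool_rot: [0.709, -0.006, 0.705, -0.005]
wrist_force: [-0.4, -1.1, 1.6]
finger_gap: 52.2
```

```bash
python3 s.py 3 421 118.3 77 0
```

```text
t 55.3 grasp [422.1 118.3  78.6] jawyaw 0.05 tilt [ 0.0057 -0.0162] F [-1.6 -2.4  3.1] gap 52.1
delta [-1.1  0.  -1.6] twist -0.05
```

Request:
apply_moves:
  delta_pos:
    - [0,0,45]
  twist: [0]
  claw: [0.3]

```text
clock: 55.4
tool_pos: [417.5, 120.3, 273.7]
tool_rot: [0.704, -0.007, 0.71, -0.006]
wrist_force: [-0.4, -0.4, -2.3]
finger_gap: 52.3
```

```bash
python3 s.py 4
```

```text
t 55.6 grasp [422.8 118.5 124.1] jawyaw 0.05 tilt [ 0.0079 -0.0156] F [-0.4 -0.5 -2. ] gap 52.3
```

Request:
apply_moves:
  delta_pos:
    - [0,0,45]
  twist: [0]
  claw: [0.3]

```text
clock: 55.7
tool_pos: [417.2, 120.3, 317.7]
tool_rot: [0.704, -0.007, 0.71, -0.006]
wrist_force: [-0.4, -0.7, -2.7]
finger_gap: 52.0
```

```bash
python3 s.py 4 566.6 257.1 170 -8.2
```

```text
t 55.9 grasp [422.6 118.6 168.6] jawyaw 0.05 tilt [ 0.0076 -0.0154] F [-0.9  0.7 -2.5] gap 51.9
delta [144.  138.5   1.4] twist -8.25
```

Request:
apply_moves:
  delta_pos:
    - [5,35,3]
    - [5,40,2]
    - [10,40,2]
    - [30,12,2]
    - [35,5,2]
    - [30,3,2]
  twist: [-1.4,-1.4,-1.4,-1.4,-1.4,-1]
  claw: [0.3,0.3,0.3,0.3,0.3,0.3]

```text
clock: 56.5
tool_pos: [528.0, 258.7, 319.9]
tool_rot: [0.696, 0.041, 0.714, -0.06]
wrist_force: [-1.1, -0.2, -0.7]
finger_gap: 52.0
```

```bash
python3 s.py 4 567.6 257.1 165 -8.2
```

```text
t 56.7 grasp [523.  253.7 165.2] jawyaw -8.29 tilt [-0.0282 -0.025 ] F [-0.3  0.4 -1.9] gap 52.3
delta [44.6  3.4 -0.2] twist 0.09
```

Request:
apply_moves:
  delta_pos:
    - [23,2,0]
    - [22,2,0]
  twist: [0,0]
  claw: [0.3,0.3]

```text
clock: 56.9
tool_pos: [567.3, 260.6, 316.2]
tool_rot: [0.692, 0.04, 0.718, -0.062]
wrist_force: [0.2, -0.6, -1.8]
finger_gap: 52.1
```

```bash
python3 s.py 4 569 257.1 165 -8.2
```

```text
t 57.1 grasp [561.2 256.2 161.9] jawyaw -8.2 tilt [-0.0396 -0.028 ] F [-0.2  0.5 -1.2] gap 52.5
delta [7.8 0.9 3.1] twist 0.0
```

Request:
apply_moves:
  delta_pos:
    - [0,0,-35]
  twist: [0]
  claw: [0.3]

```text
clock: 57.2
tool_pos: [568.6, 261.4, 286.4]
tool_rot: [0.695, 0.041, 0.715, -0.06]
wrist_force: [1.8, 0.0, -1.4]
finger_gap: 52.1
```

```bash
python3 s.py 4 569 257.1 85 -8.2; python3 -c "
from v import *
snap('w49')"
```

```text
t 57.4 grasp [558.9 255.7 126.2] jawyaw -8.18 tilt [-0.0433 -0.0293] F [-0.3  1.5 -1.4] gap 52.1
delta [ 10.1   1.4 -41.2] twist -0.02
```

Request:
apply_moves:
  delta_pos:
    - [10,1,0]
  twist: [0]
  claw: [0.3]

```text
clock: 57.55
tool_pos: [575.3, 261.6, 283.3]
tool_rot: [0.691, 0.039, 0.719, -0.061]
wrist_force: [-0.6, -0.8, -1.6]
finger_gap: 52.3
```

```bash
python3 s.py 4 569 257.1 85 -8.2
```

```text
t 57.75 grasp [570.8 257.4 128.4] jawyaw -8.2 tilt [-0.0398 -0.0277] F [ 0.4 -0.2 -1.3] gap 52.1
delta [ -1.8  -0.3 -43.4] twist -0.0
```

Request:
apply_moves:
  delta_pos:
    - [1,0,-26]
  twist: [0]
  claw: [0.3]

```text
clock: 57.85
tool_pos: [580.2, 262.5, 261.4]
tool_rot: [0.695, 0.041, 0.716, -0.06]
wrist_force: [0.5, 0.7, -1.8]
finger_gap: 52.3
```

```bash
python3 s.py 4 569 257.1 85 -8.2
```

```text
t 58.05 grasp [570.9 257.1 102. ] jawyaw -8.19 tilt [-0.0421 -0.0284] F [-0.7  0.6 -2.4] gap 52.0
delta [ -1.9   0.  -17. ] twist -0.01
```

Request:
apply_moves:
  delta_pos:
    - [0,0,-15]
  twist: [0]
  claw: [0.3]

```text
clock: 58.15
tool_pos: [579.0, 262.1, 244.6]
tool_rot: [0.693, 0.04, 0.717, -0.061]
wrist_force: [0.7, -0.4, -0.6]
finger_gap: 52.3
```

```bash
python3 s.py 4 569 257.1 85 -8.2
```

```text
t 58.35 grasp [570.3 256.9  86.6] jawyaw -8.19 tilt [-0.0432 -0.0288] F [-0.3 -0.2 -2.5] gap 52.3
delta [-1.3  0.2 -1.6] twist -0.01
```

Request:
apply_moves:
  delta_pos:
    - [0,0,-4]
  twist: [0]
  claw: [0.3]

```text
clock: 58.45
tool_pos: [577.7, 261.6, 239.9]
tool_rot: [0.691, 0.04, 0.719, -0.062]
wrist_force: [-6.0, -3.4, 27.1]
finger_gap: 52.1
```

```bash
python3 s.py 3 569 257.1 85 -8.2
```

```text
t 58.6 grasp [571.3 257.2  85.3] jawyaw -8.18 tilt [-0.0409 -0.0283] F [-2.6 -1.7  8.5] gap 52.1
delta [-2.3 -0.1 -0.3] twist -0.02
```

Request:
apply_moves:
  delta_pos:
    - [0,0,0]
    - [0,0,0]
    - [0,0,25]
    - [0,0,45]
    - [0,0,45]
    - [-25,-35,0]
    - [-30,-40,0]
    - [-30,-45,0]
    - [-30,-45,0]
  twist: [0,0,0,0,0,1.5,1.5,1.5,1.5]
  claw: [0.74,0.74,0.74,0.74,1,1,1,1,1]

```text
clock: 59.5
tool_pos: [469.5, 103.9, 362.9]
tool_rot: [0.699, -0.001, 0.714, -0.02]
wrist_force: [-0.3, -0.7, -0.2]
finger_gap: 85.4
```

```bash
python3 s.py 3 417 -110 190 0; python3 -c "
from v import *
snap('w50');save('side','s50.png')
for n in ('side','scene','wrist'):
  r.get_image(n);m=r.camera_model(n)
  for d in r.mark_of(n,'jar_1'): print(n,d['centre'],round(d['confidence'],2),atz(m,d['centre'],0).round(1))
st()"
```

```text
t 59.65 grasp [464.7  98.7 207.4] jawyaw -1.87 tilt [-0.0244 -0.029 ] F [ 0.5 -0.4 -0.2] gap 85.6
delta [ -47.7 -208.7  -17.4] twist 1.87
side [297.5, 348.7] 0.82 [ 370.8 -242.5    0. ]
side [270.2, 216.1] 0.54 [573.3 266.2   0. ]
side [263.3, 200.4] 0.48 [595.6 355.5   0. ]
scene [297.4, 152.0] 0.96 [ 358.8 -248.2    0. ]
scene [314.8, 195.4] 0.88 [ 420.7 -107.6    0. ]
scene [390.6, 351.9] 0.83 [583.5 332.7   0. ]
scene [366.9, 323.8] 0.59 [575.5 246.7   0. ]
wrist [116.4, 181.8] 0.84 [ 420.9 -104.6    0. ]
wrist [467.5, 313.0] 0.6 [569.1 253.2   0. ]
wrist [544.3, 321.5] 0.58 [581.3 338.1   0. ]
t 60.05 grasp [467.3 101.1 207.4] jawyaw -1.61 tilt [-0.0236 -0.0289] F [-0.4 -0.9 -0.3] gap 85.0
```

Request:
apply_moves:
  delta_pos:
    - [-12,-40,0]
    - [-10,-42,0]
    - [-10,-42,0]
    - [-10,-42,0]
    - [-5,-35,0]
  twist: [0.4,0.4,0.4,0.4,0]
  claw: [1,1,1,1,1]

```text
clock: 60.55
tool_pos: [425.7, -95.6, 362.6]
tool_rot: [0.7, -0.016, 0.714, -0.004]
wrist_force: [0.2, 0.0, -0.3]
finger_gap: 85.4
```

```bash
python3 s.py 3 420 -107 190 0; python3 -c "
from v import *
snap('w51')"
```

```text
t 60.7 grasp [ 423.3 -100.2  207.7] jawyaw 0.76 tilt [-0.0192 -0.0287] F [-0.7 -0.4  0.7] gap 85.7
delta [ -3.3  -6.8 -17.7] twist -0.76
```

```bash
python3 -c "
from v import *
import pickle
m=pickle.load(open('pics/w51.pkl','rb')); print(atz(m,(317,244),90),atz(m,(122,162),90))"
```

```text
[ 421.00199333 -103.50453086   90.        ] [ 362.82919681 -244.43648712   90.        ]
```

Request:
apply_moves:
  delta_pos:
    - [-3,-4,-40]
  twist: [-0.7]
  claw: [1]

```text
clock: 60.85
tool_pos: [427.0, -99.2, 326.8]
tool_rot: [0.704, -0.013, 0.71, -0.01]
wrist_force: [1.2, -0.1, -0.7]
finger_gap: 85.4
```

```bash
python3 s.py 4 420.5 -104.5 76 0
```

```text
t 61.05 grasp [ 419.6 -101.7  167.1] jawyaw 0.28 tilt [-0.0225 -0.0267] F [-1.2 -0.5  0.1] gap 85.4
delta [  0.9  -2.8 -91.1] twist -0.28
```

Request:
apply_moves:
  delta_pos:
    - [0,0,-45]
  twist: [0]
  claw: [1]

```text
clock: 61.15
tool_pos: [428.1, -98.5, 283.0]
tool_rot: [0.704, -0.014, 0.71, -0.009]
wrist_force: [1.1, -0.4, -0.7]
finger_gap: 85.4
```

```bash
python3 s.py 4 420.5 -104.5 76 0; python3 -c "
from v import *
snap('w52')"
```

```text
t 61.35 grasp [ 419.9 -101.2  122.9] jawyaw 0.36 tilt [-0.0229 -0.0265] F [-1.3  0.2  0.1] gap 85.2
delta [  0.6  -3.3 -46.9] twist -0.36
```

```bash
python3 -c "
from v import *
import pickle
m=pickle.load(open('pics/w52.pkl','rb')); print(atz(m,(313,293),90))"
```

```text
[ 419.39316749 -103.68681857   90.        ]
```

Request:
apply_moves:
  delta_pos:
    - [0,-3,-42]
  twist: [0]
  claw: [1]

```text
clock: 61.5
tool_pos: [429.3, -102.0, 243.0]
tool_rot: [0.705, -0.014, 0.709, -0.009]
wrist_force: [1.0, -0.4, -1.0]
finger_gap: 85.5
```

```bash
python3 s.py 5 419.5 -103.5 76 0
```

```text
t 61.75 grasp [ 422.2 -105.1   83.6] jawyaw 0.35 tilt [-0.0182 -0.0283] F [-0.1 -0.2 -0. ] gap 85.9
delta [-2.7  1.6 -7.6] twist -0.35
```

Request:
apply_moves:
  delta_pos:
    - [-3,1.5,-7]
  twist: [0]
  claw: [1]

```text
clock: 61.85
tool_pos: [424.0, -99.9, 234.0]
tool_rot: [0.702, -0.013, 0.712, -0.009]
wrist_force: [0.7, 0.1, -0.1]
finger_gap: 85.7
```

```bash
python3 s.py 6 419.5 -103.5 76 0
```

```text
t 62.15 grasp [ 419.5 -103.7   77. ] jawyaw 0.35 tilt [-0.0174 -0.0285] F [ 0.2 -0.5  0.5] gap 85.2
delta [-0.   0.2 -1. ] twist -0.35
```

Request:
apply_moves:
  delta_pos:
    - [0,0,0]
    - [0,0,0]
    - [0,0,0]
  twist: [0,0,0]
  claw: [0.3,0.3,0.3]

```text
clock: 62.45
tool_pos: [422.6, -99.4, 232.8]
tool_rot: [0.701, -0.012, 0.713, -0.008]
wrist_force: [-1.4, -0.4, 3.2]
finger_gap: 52.4
```

```bash
python3 s.py 3 419.5 -103.5 77 0
```

```text
t 62.6 grasp [ 420.  -103.8   77.9] jawyaw 0.35 tilt [-0.0165 -0.0288] F [-1.2  0.7  5.1] gap 52.5
delta [-0.5  0.3 -0.9] twist -0.35
```

Request:
apply_moves:
  delta_pos:
    - [0,0,45]
  twist: [0]
  claw: [0.3]

```text
clock: 62.7
tool_pos: [419.1, -98.1, 273.1]
tool_rot: [0.697, -0.01, 0.717, -0.006]
wrist_force: [-0.3, 0.6, -2.1]
finger_gap: 52.4
```

```bash
python3 s.py 4
```

```text
t 62.9 grasp [ 420.8 -104.2  123.5] jawyaw 0.34 tilt [-0.0145 -0.0296] F [-0.3  1.  -1.3] gap 52.2
```

Request:
apply_moves:
  delta_pos:
    - [0,0,45]
  twist: [0]
  claw: [0.3]

```text
clock: 63.0
tool_pos: [419.0, -98.0, 317.3]
tool_rot: [0.697, -0.01, 0.717, -0.006]
wrist_force: [-0.2, -0.1, -2.1]
finger_gap: 52.2
```

```bash
python3 s.py 3 498.8 347.7 165 -8.2
```

```text
t 63.15 grasp [ 422.  -104.6  169.6] jawyaw 0.33 tilt [-0.0114 -0.0308] F [ 0.4 -0.6 -1.4] gap 52.1
delta [ 76.8 452.3  -4.6] twist -8.53
```

Request:
apply_moves:
  delta_pos:
    - [0,35,3]
    - [0,45,2]
    - [0,45,2]
    - [0,45,2]
    - [0,45,2]
    - [5,45,2]
    - [10,45,2]
    - [15,40,2]
  twist: [-1,-1,-1,-1,-1,-1,-1,-1]
  claw: [0.3,0.3,0.3,0.3,0.3,0.3,0.3,0.3]

```text
clock: 63.95
tool_pos: [443.6, 252.0, 324.7]
tool_rot: [0.69, 0.04, 0.72, -0.067]
wrist_force: [0.3, -0.0, -1.4]
finger_gap: 52.5
```

```bash
python3 s.py 3 498.8 347.7 165 -8.2
```

```text
t 64.1 grasp [438.3 246.9 170.2] jawyaw -8.45 tilt [-0.0435 -0.0331] F [-0.5 -0.5 -2.4] gap 52.1
delta [ 60.5 100.8  -5.2] twist 0.25
```

Request:
apply_moves:
  delta_pos:
    - [20,35,0]
    - [20,35,0]
    - [18,28,0]
  twist: [0,0,0]
  claw: [0.3,0.3,0.3]

```text
clock: 64.4
tool_pos: [498.4, 345.9, 317.3]
tool_rot: [0.684, 0.037, 0.725, -0.071]
wrist_force: [0.6, -0.3, -1.5]
finger_gap: 52.0
```

```bash
python3 s.py 4 501 348 165 -8.2; python3 -c "
from v import *
snap('w53')"
```

```text
t 64.6 grasp [488.9 338.2 163.1] jawyaw -8.64 tilt [-0.0602 -0.0447] F [-0.4  0.  -1.1] gap 52.1
delta [12.1  9.8  1.9] twist 0.44
```

Request:
apply_moves:
  delta_pos:
    - [13,11,0]
  twist: [0.4]
  claw: [0.3]

```text
clock: 64.75
tool_pos: [508.9, 353.3, 317.1]
tool_rot: [0.683, 0.033, 0.726, -0.07]
wrist_force: [0.4, -0.3, -1.0]
finger_gap: 52.4
```

```bash
python3 s.py 4 502 349 165 -8.2
```

```text
t 64.95 grasp [500.8 347.3 163.2] jawyaw -8.33 tilt [-0.0612 -0.0459] F [ 0.2 -0.8 -1.5] gap 52.2
delta [1.2 1.7 1.8] twist 0.13
```

Request:
apply_moves:
  delta_pos:
    - [0,0,-10]
    - [0,0,-10]
    - [0,0,-10]
  twist: [0,0,0]
  claw: [0.3,0.3,0.3]

```text
clock: 65.25
tool_pos: [509.1, 352.6, 287.4]
tool_rot: [0.685, 0.035, 0.725, -0.07]
wrist_force: [0.2, -0.8, -2.6]
finger_gap: 52.2
```

```bash
python3 s.py 4 501.5 348.5 85 -8.2; python3 -c "
from v import *
snap('w54')"
```

```text
t 65.45 grasp [499.8 345.8 133. ] jawyaw -8.39 tilt [-0.0611 -0.0459] F [ 0.3 -0.1 -1.2] gap 52.0
delta [  1.7   2.7 -48. ] twist 0.19
```

Request:
apply_moves:
  delta_pos:
    - [2,3,-15]
    - [0,0,-12]
  twist: [0,0]
  claw: [0.3,0.3]

```text
clock: 65.7
tool_pos: [513.1, 357.2, 262.4]
tool_rot: [0.687, 0.036, 0.723, -0.068]
wrist_force: [-0.6, -0.6, -1.9]
finger_gap: 52.3
```

```bash
python3 s.py 4 501.5 348.5 85 -8.2
```

```text
t 65.9 grasp [503.7 350.  107.8] jawyaw -8.4 tilt [-0.0565 -0.0435] F [-1.  0. -1.] gap 52.3
delta [ -2.2  -1.5 -22.8] twist 0.2
```

Request:
apply_moves:
  delta_pos:
    - [0,0,-10]
    - [0,0,-8]
  twist: [0,0]
  claw: [0.3,0.3]

```text
clock: 66.1
tool_pos: [513.4, 357.2, 245.2]
tool_rot: [0.687, 0.036, 0.722, -0.068]
wrist_force: [-0.4, -0.5, -2.1]
finger_gap: 52.4
```

```bash
python3 s.py 4 501.5 348.5 85 -8.2
```

```text
t 66.3 grasp [505.  350.6  90.8] jawyaw -8.41 tilt [-0.0538 -0.042 ] F [-0.1 -0.2 -2.3] gap 52.3
delta [-3.5 -2.1 -5.8] twist 0.21
```

Request:
apply_moves:
  delta_pos:
    - [-2,-1,-5]
  twist: [0]
  claw: [0.3]

```text
clock: 66.4
tool_pos: [512.1, 356.6, 241.4]
tool_rot: [0.688, 0.037, 0.722, -0.068]
wrist_force: [0.0, -0.1, -1.2]
finger_gap: 52.3
```

```bash
python3 s.py 3
```

```text
t 66.55 grasp [502.5 349.4  85.5] jawyaw -8.4 tilt [-0.0546 -0.0424] F [ 0.2 -0.4 -0.4] gap 51.9
```

Request:
apply_moves:
  delta_pos:
    - [0,0,-4]
  twist: [0]
  claw: [0.3]

```text
clock: 66.65
tool_pos: [511.3, 356.1, 239.1]
tool_rot: [0.687, 0.036, 0.723, -0.069]
wrist_force: [-7.5, -4.9, 32.7]
finger_gap: 52.3
```

```bash
python3 s.py 3
```

```text
t 66.8 grasp [503.1 349.6  84.7] jawyaw -8.41 tilt [-0.0529 -0.0421] F [-4.4 -3.3 13.3] gap 52.2
```

Request:
apply_moves:
  delta_pos:
    - [0,0,0]
    - [0,0,0]
    - [0,0,20]
    - [0,0,40]
    - [0,0,40]
    - [-25,-35,0]
    - [-30,-45,0]
    - [-25,-45,0]
    - [-15,-48,0]
    - [-10,-48,0]
  twist: [0,0,0,0,0,1,1,1,1,1]
  claw: [0.76,0.76,0.76,0.76,1,1,1,1,1,1]

```text
clock: 67.8
tool_pos: [407.3, 136.9, 345.1]
tool_rot: [0.695, 0.002, 0.719, -0.032]
wrist_force: [1.5, 0.1, 0.4]
finger_gap: 85.3
```

Request:
apply_moves:
  delta_pos:
    - [0,-48,0]
    - [0,-48,0]
    - [0,-48,0]
    - [0,-48,0]
    - [0,-48,0]
    - [0,-45,0]
    - [0,-45,0]
  twist: [1,1,1,0,0,0,0]
  claw: [1,1,1,1,1,1,1]

```text
clock: 68.5
tool_pos: [402.4, -205.6, 346.5]
tool_rot: [0.698, -0.019, 0.715, -0.012]
wrist_force: [0.9, 0.3, -0.1]
finger_gap: 85.3
```

```bash
python3 s.py 3 363 -244 190 0; python3 -c "
from v import *
snap('w55');save('scene','sc55.png')
for n in ('side','scene','wrist'):
  r.get_image(n);m=r.camera_model(n)
  for d in r.mark_of(n,'jar_1'): print(n,d['centre'],round(d['confidence'],2),atz(m,d['centre'],0).round(1))
st()"
```

```text
t 68.65 grasp [ 399.1 -213.1  191.8] jawyaw 0.3 tilt [-0.0241 -0.0447] F [-0.5  0.6 -0.1] gap 85.4
delta [-36.1 -30.9  -1.8] twist -0.3
side [297.4, 351.2] 0.95 [ 366.6 -249.     0. ]
side [271.2, 216.9] 0.82 [574.  260.7   0. ]
side [262.9, 204.2] 0.6 [584.2 337.    0. ]
scene [294.2, 151.2] 0.71 [ 363.6 -256.3    0. ]
scene [419.3, 329.7] 0.55 [493.6 340.    0. ]
scene [389.0, 351.0] 0.55 [584.7 328.7   0. ]
scene [395.1, 328.8] 0.51 [534.6 300.3   0. ]
wrist [284.5, 188.3] 0.75 [ 363.2 -248.2    0. ]
t 69.05 grasp [ 399.1 -209.2  191.5] jawyaw 0.72 tilt [-0.0249 -0.0441] F [-0.2  0.   0.5] gap 85.7
```

```bash
python3 -c "
from v import *
import pickle
m=pickle.load(open('pics/w55.pkl','rb')); print(atz(m,(277,202),90),r.observe()['joints'])"; python3 s.py 0 363 -246 150 0
```

```text
[ 362.97994742 -244.68366055   90.        ] [-0.59567398  0.00717779 -0.46882008  1.09064399 -0.05046602 -0.60784097]
t 69.05 grasp [ 399.1 -209.2  191.5] jawyaw 0.72 tilt [-0.0249 -0.0441] F [-0.2  0.   0.5] gap 85.7
delta [-36.1 -36.8 -41.5] twist -0.72
```

Request:
apply_moves:
  delta_pos:
    - [-18,-18,0]
    - [-18,-17,-10]
  twist: [-0.5,0]
  claw: [1,1]

```text
clock: 69.25
tool_pos: [368.6, -236.0, 337.6]
tool_rot: [0.699, -0.02, 0.714, -0.012]
wrist_force: [0.4, -0.6, -0.3]
finger_gap: 85.4
```

```bash
python3 s.py 4 363 -245 150 0; python3 -c "
from v import *
snap('w56')"
```

```text
t 69.45 grasp [ 364.3 -242.2  181.5] jawyaw 0.48 tilt [-0.0238 -0.0432] F [-0.4  0.   0.4] gap 85.5
delta [ -1.3  -2.8 -31.5] twist -0.48
```

```bash
python3 -c "
from v import *
import pickle
m=pickle.load(open('pics/w56.pkl','rb')); print(atz(m,(317,255),90))"
```

```text
[ 361.87950099 -246.04033624   90.        ]
```

Request:
apply_moves:
  delta_pos:
    - [-1,-2.5,-40]
  twist: [-0.4]
  claw: [1]

```text
clock: 69.6
tool_pos: [370.8, -239.9, 301.4]
tool_rot: [0.702, -0.019, 0.711, -0.017]
wrist_force: [1.8, -1.0, -0.0]
finger_gap: 85.0
```

```bash
python3 s.py 4 363 -245 76 0
```

```text
t 69.8 grasp [ 363.5 -243.8  141.7] jawyaw 0.19 tilt [-0.025 -0.042] F [ 0.  -0.2  0.5] gap 85.3
delta [ -0.5  -1.2 -65.7] twist -0.19
```

Request:
apply_moves:
  delta_pos:
    - [0,0,-40]
  twist: [0]
  claw: [1]

```text
clock: 69.9
tool_pos: [371.4, -240.0, 262.0]
tool_rot: [0.702, -0.019, 0.712, -0.017]
wrist_force: [1.2, -1.6, -0.3]
finger_gap: 85.3
```

```bash
python3 s.py 4 363 -245 76 0;python3 -c "
from v import *
snap('w57')"
```

```text
t 70.1 grasp [ 363.8 -243.7  102.6] jawyaw 0.22 tilt [-0.0254 -0.0417] F [-0.3 -0.5  0.6] gap 85.3
delta [ -0.8  -1.3 -26.6] twist -0.22
```

```bash
python3 - <<'E'
import pickle
from h import *
try:
    m=pickle.load(open('pics/w57.pkl','rb'))
    print(atz(m,(313,310),90))
except Exception as e: print(e)
E
python3 s.py 1 362 -246 77 0
```

```text
[ 362.64818837 -245.58608561   90.        ]
t 70.2 grasp [ 364.9 -244.8  103.6] jawyaw 0.2 tilt [-0.0227 -0.044 ] F [-0.5  0.3 -1.2] gap 85.2
delta [ -2.9  -1.2 -26.6] twist -0.2
```

Request:
apply_moves:
  delta_pos:
    - [-2.5,-1,-26]
  twist: [0]
  claw: [1]

```text
clock: 70.3
tool_pos: [368.8, -241.2, 236.8]
tool_rot: [0.702, -0.019, 0.712, -0.017]
wrist_force: [0.7, -1.3, -0.2]
finger_gap: 85.4
```

```bash
python3 s.py 5 362.5 -245.8 77 0
```

```text
t 70.55 grasp [ 363.  -246.3   78.9] jawyaw 0.2 tilt [-0.0215 -0.0451] F [ 1.  -0.1  0.8] gap 85.3
delta [-0.5  0.5 -1.9] twist -0.2
```

Request:
apply_moves:
  delta_pos:
    - [0,0,-1]
    - [0,0,0]
    - [0,0,0]
    - [0,0,0]
    - [0,0,0]
    - [0,0,0]
    - [0,0,0]
  twist: [0,0,0,0,0,0,0]
  claw: [0.3,0.3,0.3,0.3,0.3,0.3,0.3]
  newtons: 40

```text
clock: 71.25
tool_pos: [367.4, -239.9, 235.4]
tool_rot: [0.7, -0.018, 0.713, -0.016]
wrist_force: [-1.4, -1.0, 0.8]
finger_gap: 52.4
```

```bash
python3 s.py 1 362.5 -245.8 77 0
```

```text
t 71.3 grasp [ 364.6 -247.3   80.7] jawyaw 0.2 tilt [-0.0182 -0.0476] F [-0.1  0.8 -1.1] gap 52.6
delta [-2.1  1.5 -3.7] twist -0.2
```

Request:
apply_moves:
  delta_pos:
    - [0,0,45]
  twist: [0]
  claw: [0.3]

```text
clock: 71.4
tool_pos: [364.6, -237.6, 275.6]
tool_rot: [0.697, -0.015, 0.717, -0.012]
wrist_force: [0.1, -0.2, -1.6]
finger_gap: 52.3
```

```bash
python3 s.py 3 420 220 170 -8.2
```

```text
t 71.55 grasp [ 366.6 -249.1  128.2] jawyaw 0.18 tilt [-0.0136 -0.0517] F [-0.  -0.5 -2.1] gap 52.4
delta [ 53.4 469.1  41.8] twist -8.38
```

Request:
apply_moves:
  delta_pos:
    - [0,0,45]
  twist: [0]
  claw: [0.3]

```text
clock: 71.65
tool_pos: [365.6, -238.5, 322.4]
tool_rot: [0.698, -0.016, 0.716, -0.014]
wrist_force: [-0.0, 0.3, -2.6]
finger_gap: 52.3
```

```bash
python3 s.py 4 420 220 170 -8.2
```

```text
t 71.85 grasp [ 366.9 -249.4  173.4] jawyaw 0.18 tilt [-0.0126 -0.0525] F [-0.1 -0.1 -1.7] gap 52.2
delta [ 53.1 469.4  -3.4] twist -8.38
```

Request:
apply_moves:
  delta_pos:
    - [15,45,0]
    - [12,45,0]
    - [10,45,0]
    - [5,45,0]
    - [0,45,0]
    - [0,45,0]
    - [0,45,0]
    - [0,45,0]
  twist: [-1,-1,-1,-1,-1,-1,-1,-1]
  claw: [0.3,0.3,0.3,0.3,0.3,0.3,0.3,0.3]

```text
clock: 72.65
tool_pos: [403.4, 126.6, 313.5]
tool_rot: [0.69, 0.038, 0.719, -0.074]
wrist_force: [0.9, 0.1, -1.4]
finger_gap: 52.4
```

```bash
python3 s.py 4 489 268.5 168 -8.2
```

```text
t 72.85 grasp [397.  118.5 159. ] jawyaw -8.79 tilt [-0.0436 -0.047 ] F [ 0.1 -0.5 -1.2] gap 52.5
delta [ 92. 150.   9.] twist 0.59
```

Request:
apply_moves:
  delta_pos:
    - [15,45,5]
    - [25,40,5]
    - [25,35,2]
    - [22,28,0]
  twist: [0,0,0,0]
  claw: [0.3,0.3,0.3,0.3]

```text
clock: 73.25
tool_pos: [489.7, 268.3, 320.3]
tool_rot: [0.686, 0.039, 0.722, -0.081]
wrist_force: [0.9, -1.0, -1.7]
finger_gap: 52.5
```

```bash
python3 s.py 5 489 268.5 168 -8.2
```

```text
t 73.5 grasp [479.1 258.1 165.4] jawyaw -9.63 tilt [-0.0588 -0.0558] F [ 0.2  1.1 -1.9] gap 52.4
delta [ 9.9 10.4  2.6] twist 1.43
```

Request:
apply_moves:
  delta_pos:
    - [10,10,0]
  twist: [1.4]
  claw: [0.3]

```text
clock: 73.6
tool_pos: [496.9, 274.6, 319.1]
tool_rot: [0.685, 0.029, 0.725, -0.074]
wrist_force: [-0.6, 0.4, -1.7]
finger_gap: 52.2
```

```bash
python3 s.py 5 489.5 268.7 135 -8.2
```

```text
t 73.85 grasp [489.1 267.4 165.4] jawyaw -8.26 tilt [-0.0578 -0.0574] F [ 0.4  0.2 -1. ] gap 52.4
delta [  0.4   1.3 -30.4] twist 0.06
```

Request:
apply_moves:
  delta_pos:
    - [0.5,1,-22]
  twist: [0]
  claw: [0.3]

```text
clock: 73.95
tool_pos: [499.9, 277.7, 300.9]
tool_rot: [0.688, 0.031, 0.721, -0.072]
wrist_force: [0.3, 0.5, -1.4]
finger_gap: 52.4
```

```bash
python3 s.py 4 489.5 268.7 120 -8.2; python3 - <<'E'
from cell import r
from h import *
im=r.get_image('scene'); save(im,'pics/sc60.png')
E
```

```text
t 74.15 grasp [488.7 268.  143.2] jawyaw -8.25 tilt [-0.0595 -0.0582] F [-0.  -0.8 -1.3] gap 52.4
delta [  0.8   0.7 -23.2] twist 0.05
this script no longer has the robot
```

```bash
ls -la pics/sc60.png; cat h.py | head -30; python3 - <<'E'
from cell import r
s=r.observe(); print(s['clock'],s['tool_pos'],s['wrist_force'],s['finger_gap'])
E
```

```text
import numpy as np, cv2
from cell import r
def save(name,fn):
    im=r.get_image(name); cv2.imwrite('pics/'+fn,cv2.cvtColor(im,cv2.COLOR_RGB2BGR)); return im
def ray(m,px):
    K=m['intrinsics'];d=np.array([m['k1'],0,0,0.])
    u=cv2.undistortPoints(np.array([[px]],float),K,d)[0,0]
    W=m['world_to_cam'];R=W[:3,:3];o=-R.T@W[:3,3]
    v=R.T@np.array([u[0],-u[1],-1.]);return o,v/np.linalg.norm(v)
def tri(rays):
    A=np.zeros((3,3));b=np.zeros(3)
    for o,v in rays:
        P=np.eye(3)-np.outer(v,v);A+=P;b+=P@o
    p=np.linalg.solve(A,b)
    return p,[np.linalg.norm((np.eye(3)-np.outer(v,v))@(p-o)) for o,v in rays]
def atz(m,px,z):
    o,v=ray(m,px);return o+v*(z-o[2])/v[2]
def proj(m,p):
    W=m['world_to_cam'];c=W[:3,:3]@np.asarray(p,float)+W[:3,3]
    q=np.array([c[0],-c[1],-c[2]])
    return cv2.projectPoints(q.reshape(1,1,3),np.zeros(3),np.zeros(3),m['intrinsics'],np.array([m['k1'],0,0,0.]))[0][0,0]
from scipy.spatial.transform import Rotation as Ro
def st(tgt=None,yaw=None,grasp=True):
    o=r.observe();q=o['tool_rot'];R=Ro.from_quat([q[1],q[2],q[3],q[0]]).as_matrix()
    g=o['tool_pos']+155*R[:,0]
    jy=np.degrees(np.arctan2(-R[0,1],R[1,1]))  # yaw of jaw axis relative to world y
    print('t',round(o['clock'],2),'grasp',g.round(1),'jawyaw',round(jy,2),'tilt',R[:2,0].round(4),'F',o['wrist_force'].round(1),'gap',round(o['finger_gap'],1))
    if tgt is not None: print('delta',(np.array(tgt)-g).round(1),'twist',None if yaw is None else round(yaw-jy,2))
    return o
74.2 [498.35933382 277.25770431 298.28996811] [-0.19119193 -0.43139727 -1.12418052] 52.57706396652552ls: cannot access 'pics/sc60.png': No such file or directory
```

```bash
python3 - <<'E'
from h import *
save('scene','sc60.png'); st()
E
```

```text
t 74.25 grasp [489.8 268.5 144.2] jawyaw -8.26 tilt [-0.057  -0.0571] F [ 0.3  0.2 -0.9] gap 52.0
```

View pics/sc60.png

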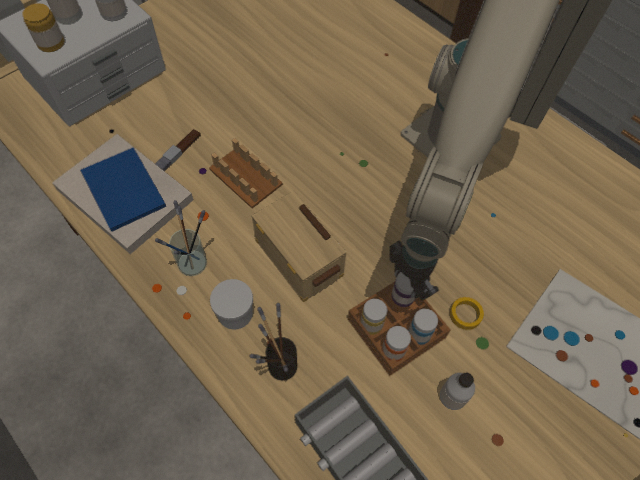

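The purple jar hangs over the free cell at about (405,290). The other three stand in their cells at (374,316), (397,345) and (424,325), the lid is shut and the rack is empty. I'll lower it now.

Request:
apply_moves:
  delta_pos:
    - [0,0,-25]
  twist: [0]
  claw: [0.3]

```text
clock: 74.35
tool_pos: [500.9, 278.4, 277.8]
tool_rot: [0.689, 0.031, 0.72, -0.072]
wrist_force: [1.2, 0.1, -0.9]
finger_gap: 52.2
```

```bash
python3 s.py 4 489.5 268.7 100 -8.2
```

```text
t 74.55 grasp [489.4 268.4 119.5] jawyaw -8.25 tilt [-0.058  -0.0576] F [-0.2  0.1 -0.3] gap 52.0
delta [  0.1   0.3 -19.5] twist 0.05
```

Request:
apply_moves:
  delta_pos:
    - [0.5,0.5,-20]
  twist: [0]
  claw: [0.3]

```text
clock: 74.65
tool_pos: [500.9, 278.7, 257.7]
tool_rot: [0.688, 0.031, 0.721, -0.072]
wrist_force: [0.2, 0.4, -1.5]
finger_gap: 52.3
```

```bash
python3 s.py 5 489.5 268.7 87 -8.2
```

```text
t 74.9 grasp [490.4 269.1 100.6] jawyaw -8.25 tilt [-0.0569 -0.0572] F [ 0.1 -0.1 -1.8] gap 52.2
delta [ -0.9  -0.4 -13.6] twist 0.05
```

Request:
apply_moves:
  delta_pos:
    - [0,0,-10]
  twist: [0]
  claw: [0.3]

```text
clock: 75.0
tool_pos: [500.5, 278.5, 247.2]
tool_rot: [0.688, 0.031, 0.722, -0.072]
wrist_force: [0.3, 0.3, -1.0]
finger_gap: 52.3
```

```bash
python3 s.py 4 489.5 268.7 87 -8.2
```

```text
t 75.2 grasp [490.2 269.   90.4] jawyaw -8.25 tilt [-0.0575 -0.0574] F [ 0.3  0.1 -1.5] gap 52.5
delta [-0.7 -0.3 -3.4] twist 0.05
```

Request:
apply_moves:
  delta_pos:
    - [0,0,-4]
  twist: [0]
  claw: [0.3]

```text
clock: 75.3
tool_pos: [499.4, 278.1, 241.6]
tool_rot: [0.686, 0.03, 0.723, -0.073]
wrist_force: [-7.5, -1.6, 25.5]
finger_gap: 52.4
```

```bash
python3 s.py 4 489.5 268.7 87 -8.2
```

```text
t 75.5 grasp [490.6 269.2  87.2] jawyaw -8.25 tilt [-0.0566 -0.057 ] F [-0.5  0.1  3.5] gap 52.2
delta [-1.1 -0.5 -0.2] twist 0.05
```

Request:
apply_moves:
  delta_pos:
    - [0,0,0]
    - [0,0,0]
    - [0,0,0]
    - [0,0,0]
    - [0,0,0]
  twist: [0,0,0,0,0]
  claw: [0.74,0.74,0.74,0.74,0.74]

```text
clock: 76.0
tool_pos: [499.6, 278.0, 241.3]
tool_rot: [0.686, 0.03, 0.723, -0.073]
wrist_force: [-0.9, -0.0, 0.5]
finger_gap: 63.4
```

```bash
python3 s.py 2 489.5 268.7 87 -8.2
```

```text
t 76.1 grasp [490.9 269.2  86.8] jawyaw -8.26 tilt [-0.0559 -0.057 ] F [-0.  -0.4 -0.3] gap 63.5
delta [-1.4 -0.5  0.2] twist 0.06
```

Request:
apply_moves:
  delta_pos:
    - [0,0,20]
  twist: [0]
  claw: [0.74]

```text
clock: 76.2
tool_pos: [498.1, 277.4, 258.8]
tool_rot: [0.684, 0.029, 0.725, -0.074]
wrist_force: [0.3, -0.8, 0.2]
finger_gap: 63.1
```

```bash
python3 s.py 3 489.5 268.7 87 -8.2
```

```text
t 76.35 grasp [492.2 269.8 107.8] jawyaw -8.27 tilt [-0.053  -0.0557] F [-0.5 -0.4 -0.4] gap 63.3
delta [ -2.7  -1.1 -20.8] twist 0.07
```

Request:
apply_moves:
  delta_pos:
    - [0,0,45]
  twist: [0]
  claw: [0.74]

```text
clock: 76.45
tool_pos: [497.4, 277.1, 301.3]
tool_rot: [0.683, 0.028, 0.726, -0.075]
wrist_force: [0.3, -0.8, -0.7]
finger_gap: 63.7
```

```bash
python3 s.py 3 489.5 268.7 87 -8.2
```

```text
t 76.6 grasp [494.5 270.8 155.3] jawyaw -8.28 tilt [-0.0471 -0.0532] F [0.3 0.2 0.1] gap 63.3
delta [ -5.   -2.1 -68.3] twist 0.08
```

Request:
apply_moves:
  delta_pos:
    - [0,0,45]
    - [-30,-10,45]
    - [-45,-20,30]
    - [-45,-40,10]
  twist: [0,0,0,0]
  claw: [0.74,0.74,0.74,0.74]

```text
clock: 77.0
tool_pos: [394.6, 218.3, 429.4]
tool_rot: [0.687, 0.03, 0.722, -0.072]
wrist_force: [0.4, -1.5, 0.8]
finger_gap: 62.8
```

```bash
python3 s.py 6 489.5 268.7 87 -8.2; python3 - <<'E'
from h import *
a=save('scene','sc61.png'); b=save('side','si61.png'); w=save('wrist','w61.png')
cv2.imwrite('pics/sc61c.png',cv2.cvtColor(cv2.resize(a[170:400,220:520],None,fx=2.6,fy=2.6),cv2.COLOR_RGB2BGR))
st()
E
```

```text
t 77.3 grasp [386.1 209.  272.1] jawyaw -8.3 tilt [-0.0585 -0.0578] F [ 0.5  0.7 -0.3] gap 63.1
delta [ 103.4   59.7 -185.1] twist 0.1
t 77.45 grasp [386.4 209.2 272.2] jawyaw -8.28 tilt [-0.0592 -0.0581] F [ 0.7 -0.6  0.7] gap 63.2
```

View pics/sc61c.png

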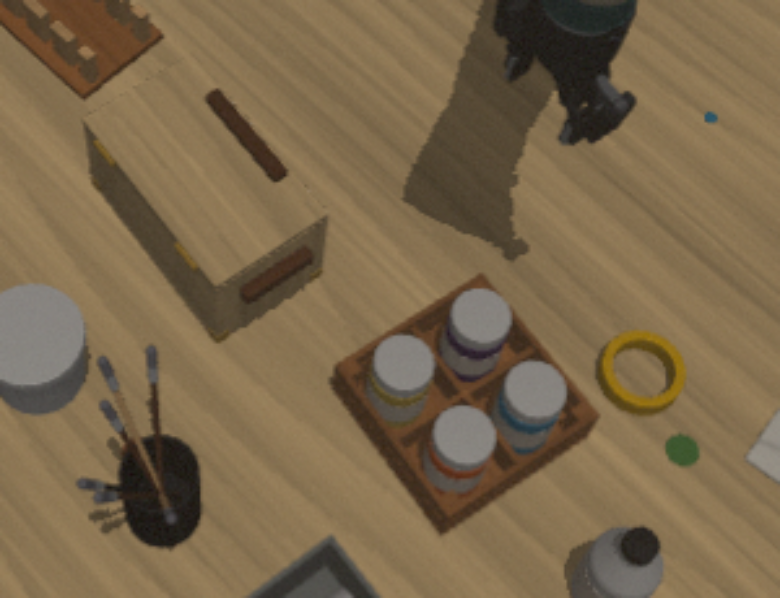

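View pics/si61.png

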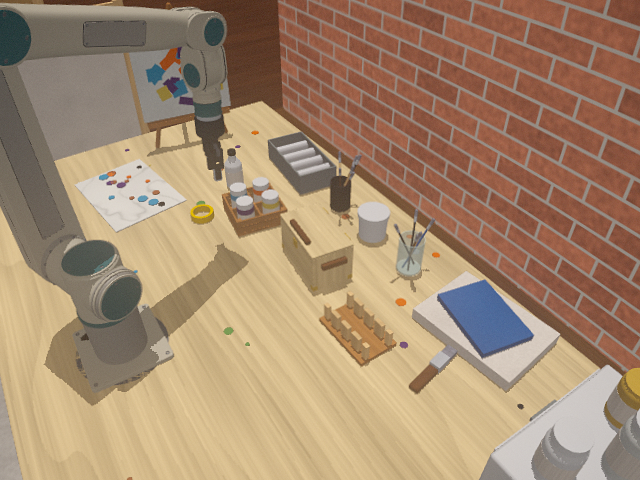

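View pics/w61.png

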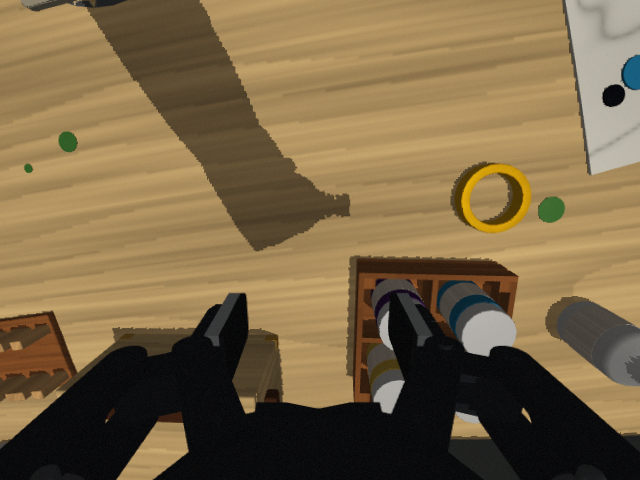

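View pics/sc61.png

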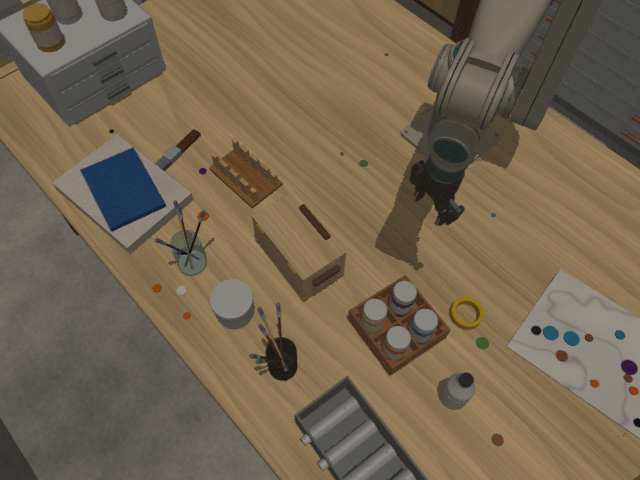

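The overview and side pictures show the four jars upright in four cells: purple (404,297), yellow (374,315), orange (397,345), blue (425,325). The carrier lid lies flat at (300,240), the rack is empty, and no jar is left on the table. The gripper is clear of everything, so I'm handing in.

```bash
python3 - <<'E'
from cell import r
print(r.job_done())
E
```

```text
the job is handed in; nothing more can be done
None
```

The packing job is done and handed in at about 77 s of the 210 s allowed; no verdict is reported.

- **Panels and lid:** The three panels in the rack went into the carrier slots at own y = +21, −21 and −63 mm. The one already packed at +63 mm was left alone. I then pressed the lid shut: the fingertip met it at z ≈ 124.9 mm, where a fully closed lid should sit at 124.5 mm, and it looks flat in the last pictures.
- **Jars:** All four jars stand upright in the crate, one to a cell. The last one touched down at a grasp height of about 87 mm, matching the 6 mm crate floor.
- **Last pictures:** The scene, side and wrist views show the rack empty and no jars left on the table. The brushes, tub, tape and bottle look undisturbed, and the gripper is clear of everything.

No check failed at the end. The arm drifted by a few millimetres and tilted slightly (about 0.04 rad) while moving, which I corrected for before each placement.

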